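# Scan a slice carton's label and add it to the order column

## Task

Take the hand scanner from its dock and point it square-on at the middle of the label of the labelled carton on the sloped rack, about 6 cm away and without touching it, held steady for two seconds; then stand the scanner upright in the middle of its dock pad again. After that, take the labelled carton off the rack and set it down, without dropping it, label up and squarely flush on top of the column of cartons on the serving board. Leave the column where it stands, and the plain carton and everything else alone.

Things in the scene. Friction and masses are not known exactly. Their poses are not given: they have to be found in the camera images.
- scanner: hand-held label scanner like a short torch, 136 mm tall: black grip of 30 (own x) x 26 (own y) mm section from 34 to 132 mm above the origin, flared grey round nose 52 mm across below it. It starts upright, nose down on its dock. Origin: centre of the flat nose face at the bottom; own z runs up the grip. The beam leaves the nose along own -z. 180 g
- scanner_window (a point): the reading window: centre of the scanner's nose face (same point as its origin and axes); the beam leaves along -z of this frame
- dock_pad (a point): centre of the round grey-rimmed pad (68 mm across) on the scanner's dock, at the height of the pad (12 mm above the table); z up. The dock is a fixed black plate 120 x 90 x 12 mm with a ridge (16 mm higher, 18 mm wide) along its far edge, 45 to 63 mm from the pad centre along +x of this frame
- rack: fixed steel rack with a deck sloped 25 degrees, its low edge towards the robot, 236 mm wide (own y); it holds two cartons side by side, long sides up the slope, 132 mm between centres, each resting against a lip 14 mm high at the low edge. Origin: centre of its footprint at table height; own x points level towards its high side, z up
- carton: the labelled carton on the rack: closed kraft box 120 (own x) x 58 (own y) x 42 (own z) mm with a white bar-code label in the middle of its lid; about 160 g. It lies in either of the rack's two places. Origin: centre of its underside; own z out of the lid, own x up the slope
- label (a point): centre of that carton's label (54 x 40 mm), on the lid, 42 mm above the carton's origin; z is the label's outward normal
- plain_carton: the other carton on the rack: flatter, 120 x 58 x 28 mm, no label; must stay. Origin: centre of its underside
- column_lower: lower carton of the column, on the serving board; same size as the labelled carton. Origin: centre of its underside
- column_top: upper carton of the column, same size 120 (own x) x 58 (own y) x 42 mm, lying on the lower one. Origin: centre of its underside
- column_top_face (a point): centre of the column's present top face (102 mm above the table), 42 mm above column_top's origin; x along its 120 mm side, z up
- board: fixed wooden serving board 18 mm thick, 170 mm wide (own y), reaching 165 mm to -x and 150 mm to +x of its origin (centre of underside); the column stands near its origin
- mushroom_a: mushroom, 46 mm across, 36 mm high, cap down, on the serving board; origin at its bottom
- mushroom_b: second mushroom on the serving board; the same
- mushroom_c: third mushroom, on the table before the rack; the same
- bowl: stoneware bowl, 140 mm across, 55 mm high, beyond the dock; origin at its bottom
- mill: dark wooden pepper mill, 170 mm tall; origin at its bottom
- oil: green glass oil bottle, 200 mm tall; origin at its bottom
- knife: kitchen knife lying near the robot, 300 mm long, 18 mm high; origin where handle meets blade
Not all that is in view belongs to the job. Leave any red or yellow look-alike of the carton alone.

How it is judged:
By the outcome, as a careful person would: the job done as asked, in the order asked, and still so for the second after the job is handed in, with the robot touching nothing.
It also fails if it takes over 67 s, if anything falls off the work surface, if the arm or the gripper's body presses on something with over 40 N, if the wrist force passes 120 N, or if a joint passes its speed limit or range.

## Robot

A 6-joint arm with a two-finger parallel gripper is mounted at the origin on the work surface. World frame = base frame: x ahead of the robot, y to its left, z up, the work surface at z = 0. Lengths are in m, angles in degrees, forces in N, time in s.
With the tool pointing down it reaches from about 0.4 to 0.825 m from the base axis. Payload 7 kg.
Tool frame: the origin (TCP) lies on the centre line of the jaws, within the pads' length; the fingertips stand 22 mm ahead of it and the grasp point (between the pads) lies 3 mm ahead of it; z points along the fingers, y is the line along which they close (so a half turn about z gives the same grasp; the last joint's range is limited). The gripper opens to 88 mm and grips with 3 to 60 N. Pads are 19 mm wide; open, the fingers measure 130 mm over their backs; the gripper's body (78 mm by 193 mm) begins 47 mm behind the grasp point.
Start: joints at [-54.368, 20.546, 0.682, 0, -70.136, -16.507], TCP at [0.221, -0.638, 0.249] pointing down, gripper open.
Joint ranges: [-176.03, 176.03], [-82.01, 121.73], [-58.28, 71.71], [-173.87, 95.51], [-174.79, -0.11], [-173.66, 173.66]. Speed limits (degrees/s): [136.94, 136.94, 172.46, 180, 180, 180].

## Interface

Orientations are given as [roll, pitch, yaw] about the fixed x, y, z axes, in that order (R = Rz(yaw) Ry(pitch) Rx(roll)).
In Python, from plant import get_state, cams, r gives the robot as it stands.
- The arm moves only by the tool apply_moves, never from a script. Its argument "targets" is a list of rows, each an object with "dp": the shift along the world's x, y, z in m, a list of three; "yaw": the turn about the world's z in degrees. In form: [{"dp": [x, y, z], "yaw": yaw}, ...]. A call has 1 to 20 rows; each row is the pose to reach, as a shift and turn from the pose commanded when the call began; what a row does not reach only later rows make up. A row lasts 1/12 s, in which the tool goes at most 41.7 mm and 7.16 degrees, less where a joint would pass 70% of its speed; a pose out of reach is approached as far as the arm can. A call with a gripper value outside its range is refused whole. "grip" is the gripper command: -1 is fully open, 1 is shut, values between are in proportion, set as the call begins (left out, the last holds). The fingers move at their own pace and stop on an object; "squeeze" is the grip in N (left out, the last holds). Time passes only in rows, so rows that repeat a pose let the fingers close. It gives the time, the measured TCP pose, the force, the opening and the grip force at its end, in the units of the state.
- get_state(): the state, without advancing time (a new reading comes with each control period).
- cams.capture(name): name is "scene" or "top" or "wrist"; returns a dict with "image" (420x560x3 uint8, red, green, blue), "range_z" (420x560 float32, m along the optical axis (not along the pixel's ray), 0 where there is no reading), "fx", "fy", "cx", "cy" (pixels), "k1" (the pictures are not rectified: a ray, as slopes to the right and down, at radius r is drawn at 1 + k1 r^2 times it, then the intrinsics apply), "R" (3x3) and "t" (3): a world point X has camera coordinates R X + t; the wrist camera has in their place "T_tool_cam" (4x4, takes a point from camera to tool coordinates, whose origin is the TCP and whose axes are the flange's). Camera axes: x right, y down, z forward; pixel columns grow to the right and rows downward; lengths in m; the calibration is good to about 2 mm. A picture is of the moment at which its call begins: read the wrist's pose just before it.
- r.close_job(): hands the job in; it is judged then, once.
The state is a dict: "time_s": time; "joints": joint angles; "qd": joint speeds; "joint_torque": joint torques, N m; "tcp_pos": TCP position; "eef_rot": TCP orientation; "contact_force": force on the tool from outside, world axes, zero at the start; "moment": the same for the moment, N m; "gripper_width": finger opening in m; "gripper_force": force on a finger pad.
Only numpy, scipy, OpenCV 4.12 (cv2) and the standard library are available. Lean on these libraries where they do the work, as an engineer would, in place of code of your own. Each camera call takes 0.05 s, during which the arm holds its last target. There are 200 camera calls.

## Working session

There is one attempt and no reset: what is moved stays moved. The work goes in short steps, Python scripts to look and compute and a tool call to move; the robot and the scene stay as the last step left them, time stands still between calls to the robot, and variables do not carry over. Pictures are saved under pics/ and viewed, at most 10 in all, crops included, and the job is handed in when it is done.

Besides the shell and the picture viewer there is one more tool, called after "Emit:" as a command line: name --argument value ..., lists and objects as JSON in quotes. apply_moves: Moves the arm, as the interface text tells. Its arguments: {"type":"object","properties":{"targets":{"type":"array","items":{"type":"object","properties":{"dp":{"type":"array","items":{"type":"number"}},"yaw":{"type":"number"}}}},"grip":{"type":"number"},"squeeze":{"type":"number"}},"required":["targets"]}

```bash
ls; mkdir -p pics
cat > h.py <<'E'
import numpy as np, cv2
from scipy.spatial.transform import Rotation as Ro
from plant import get_state, cams, r
def cap(name, f=None):
    s=get_state(); c=cams.capture(name)
    if name=="wrist":
        T=np.eye(4); T[:3,:3]=Ro.from_euler('xyz',s['eef_rot'],degrees=True).as_matrix(); T[:3,3]=s['tcp_pos']
        W=T@np.array(c['T_tool_cam']); c['Rw'],c['tw']=W[:3,:3],W[:3,3]
    else:
        c['Rw']=np.array(c['R']).T; c['tw']=-c['Rw']@np.array(c['t'])
    np.savez(f'pics/{f or name}.npz',**{k:v for k,v in c.items()})
    if f: cv2.imwrite(f'pics/{f}.png',c['image'][...,::-1])
    return c
def load(f): return dict(np.load(f'pics/{f}.npz'))
def rays(c,uv):
    uv=np.atleast_2d(np.asarray(uv,float)); d=np.c_[(uv[:,0]-c['cx'])/c['fx'],(uv[:,1]-c['cy'])/c['fy']]
    x=d.copy()
    for _ in range(20): x=d/(1+c['k1']*(x**2).sum(1,keepdims=True))
    return np.c_[x,np.ones(len(x))]
def at_z(c,uv,z):
    d=rays(c,uv)@c['Rw'].T; return c['tw']+d*((z-c['tw'][2])/d[:,2])[:,None]
def by_range(c,uv):
    uv=np.atleast_2d(uv); z=c['range_z'][uv[:,1].astype(int),uv[:,0].astype(int)]
    return c['tw']+(rays(c,uv)*z[:,None])@c['Rw'].T
def proj(c,P):
    p=(np.atleast_2d(P)-c['tw'])@c['Rw']; x=p[:,:2]/p[:,2:]; x=x*(1+c['k1']*(x**2).sum(1,keepdims=True))
    return x*[c['fx'],c['fy']]+[c['cx'],c['cy']]
def cloud(c):
    v,u=np.mgrid[:420,:560]; uv=np.c_[u.ravel(),v.ravel()]; return by_range(c,uv).reshape(420,560,3)
E
python3 - <<'E'
from h import *
s=get_state(); print(s)
a=cap('scene','s0'); b=cap('top','t0')
print(a['tw'],b['tw'],a['fx'],a['k1'],b['fx'])
E
```

```text
pics
{'time_s': 0.0, 'joints': array([-5.43663079e+01,  2.05914957e+01,  6.33562318e-01, -1.99201871e-02,
       -7.01354841e+01, -1.65062605e+01]), 'qd': array([ 0.04550433, -0.02329854,  0.06743246, -0.00159622, -0.08167988,
       -0.04496585]), 'joint_torque': array([-3.76070716e-05, -5.82720244e+01,  2.93048662e+01,  6.99722528e+00,
        6.72475944e-03, -1.51710210e-04]), 'tcp_pos': array([ 0.22099831, -0.63731744,  0.24762099]), 'eef_rot': array([ 1.79905112e+02, -8.58986623e-03, -1.60879345e+02]), 'contact_force': array([ 0.00084192, -0.30448778,  0.12350882]), 'moment': array([-0.03722592,  0.01164734,  0.00108077]), 'gripper_force': 0.0, 'gripper_width': 0.08758373970327135}
[ 1.4885915  -0.31282331  0.7611631 ] [ 0.43144146 -0.01259639  1.07496868] 437.6055859834368 -0.009159529072541426 394.6462972993349
```

```bash
python3 -c "
import cv2
for f in ('s0','t0'):
    cv2.imwrite(f'pics/{f}b.png',cv2.resize(cv2.imread(f'pics/{f}.png'),(800,600),interpolation=cv2.INTER_CUBIC))"
```

```text
(no output)
```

View pics/s0b.png

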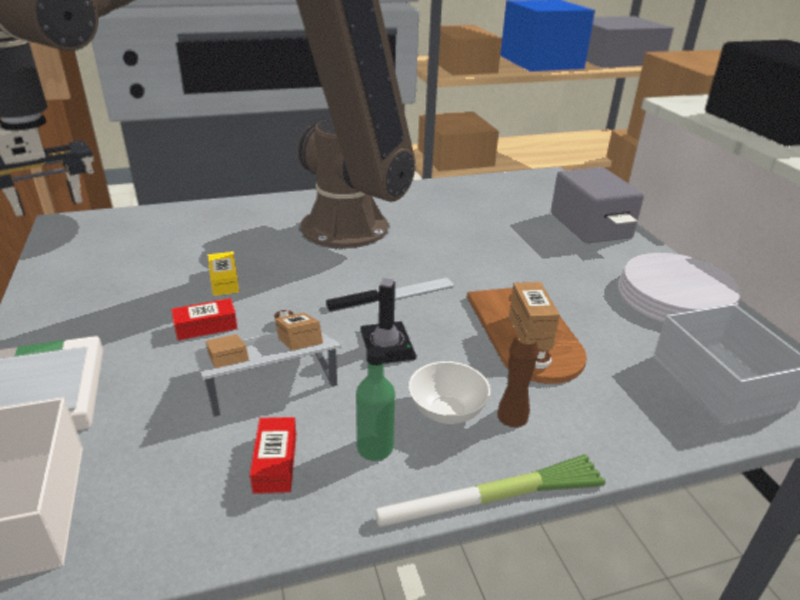

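View pics/t0b.png

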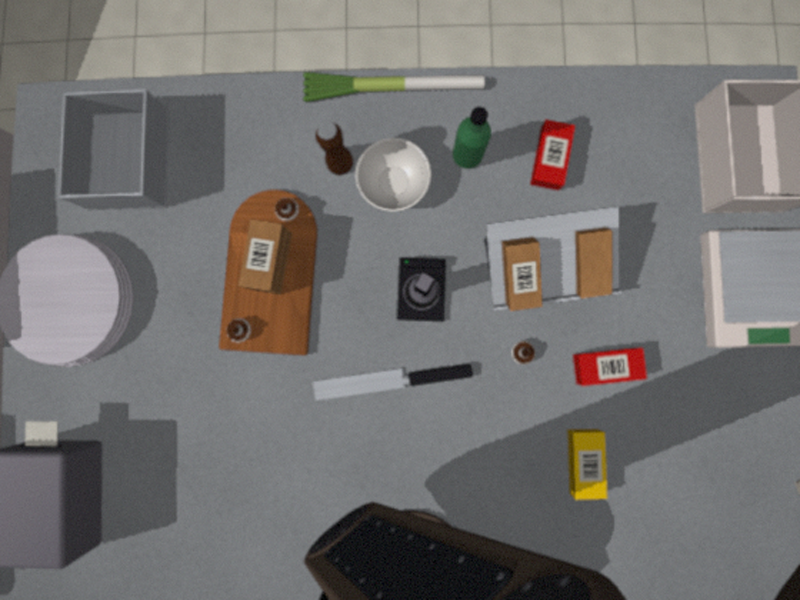

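Run:
```python
from h import *
np.set_printoptions(precision=4,suppress=True)
t=load('t0'); s=load('s0'); k=1.42857
C=cloud(t)
def reg(u0,u1,v0,v1,zmin,zmax,C=C):
    P=C[int(v0/k):int(v1/k),int(u0/k):int(u1/k)].reshape(-1,3); return P[(P[:,2]>zmin)&(P[:,2]<zmax)&(P[:,0]<5)]
def rect(P):
    (c,wh,a)=cv2.minAreaRect((P[:,:2]*1000).astype(np.float32)); return np.array(c),np.array(wh),a,P[:,2].mean(),len(P)
print('table',np.percentile(reg(480,520,400,460,-1,1)[:,2],[1,50,99]))
print('scanner top',rect(reg(390,455,250,330,.12,.2)))
print('dock',rect(reg(385,460,245,335,.006,.04)))
print('ridge',rect(reg(385,460,245,335,.023,.034)))
print('nose',rect(reg(385,460,255,335,.035,.06)))
print('column',rect(reg(225,300,205,300,.09,.12)))
print('board',rect(reg(200,330,180,370,.012,.03)))
for n,(a,b,c,d) in dict(label_carton=(495,550,225,320),plain=(565,625,215,310),rack=(475,640,195,320)).items():
    P=reg(a,b,c,d,.03,.25); print(n,rect(P),P[:,2].min(),P[:,2].max())
# lid plane from pixels within the label
P=reg(513,537,250,298,.03,.3); 
u,S,V=np.linalg.svd(P-P.mean(0)); n=V[2]*np.sign(V[2][2]); print('lid',P.mean(0),n,np.degrees(np.arccos(n[2])),np.degrees(np.arctan2(-n[1],-n[0])))
P=reg(588,606,240,285,.03,.3); 
u,S,V=np.linalg.svd(P-P.mean(0)); n=V[2]*np.sign(V[2][2]); print('plain lid',P.mean(0),n,np.degrees(np.arccos(n[2])),np.degrees(np.arctan2(-n[1],-n[0])))
for n,uv in dict(mushc=(523,352),musha=(287,208),mushb=(238,328),mill=(338,155),oil=(478,115),bowl=(393,173)).items(): print(n,by_range(t,np.array([uv])/k))
im=cv2.resize(t['image'][165:245,265:325][...,::-1],(600,800)[::1],interpolation=cv2.INTER_CUBIC)
im2=cv2.resize(t['image'][140:225,335:440][...,::-1],(741,600),interpolation=cv2.INTER_CUBIC)
cv2.imwrite('pics/dock.png',cv2.resize(t['image'][170:235,270:325][...,::-1],(508,600),interpolation=cv2.INTER_CUBIC))
```

```text
table [-0.0046  0.0001  0.0046]
scanner top (array([528.8615, -32.8237]), array([26.0434, 29.7879]), 58.24775695800781, np.float64(0.14552034736092528), 142)
dock (array([536.0732, -32.459 ]), array([109.1495, 131.2552]), 89.44276428222656, np.float64(0.015995113281094687), 1257)
ridge (array([546.2851, -31.5121]), array([69.7303, 83.5383]), 88.14420318603516, np.float64(0.02816500172308584), 234)
nose (array([524.106 , -31.0437]), array([41.5836, 32.4451]), 76.04859161376953, np.float64(0.041208430796327314), 65)
column (array([586.6308, 251.6497]), array([ 60.0734, 120.5447]), 80.4753646850586, np.float64(0.1017751804567815), 1153)
board (array([570.8735, 258.8916]), array([169.7426, 315.081 ]), 85.53446197509766, np.float64(0.017886571119890497), 4732)
label_carton (array([ 559.4431, -213.3871]), array([150.838 , 103.4146]), 1.4127869606018066, np.float64(0.08656023442808047), 2300) 0.03239693863346593 0.12701224678596867
plain (array([ 578.8101, -339.8425]), array([148.5113, 104.7628]), 3.745516061782837, np.float64(0.07904362925069446), 2217) 0.03384366926393634 0.11362080739488212
rack (array([ 572.4779, -270.8279]), array([158.259 , 236.5599]), 7.0500993728637695, np.float64(0.08151264487045912), 5628) 0.03045003510160571 0.12701224678596867
lid [ 0.5461 -0.2079  0.1024] [-0.4192 -0.0504  0.9065] 24.975181795921163 6.8569053925165555
plain lid [ 0.5661 -0.3389  0.0886] [-0.4195 -0.0671  0.9053] 25.14220074570671 9.082228276383118
mushc [[ 0.408  -0.2185  0.0219]]
musha [[0.6837 0.2184 0.0395]]
mushb [[0.4596 0.309  0.0401]]
mill [[0.7655 0.1148 0.0936]]
oil [[ 0.7917 -0.1245  0.1984]]
bowl [[0.7574 0.0192 0.0046]]
```

View pics/dock.png

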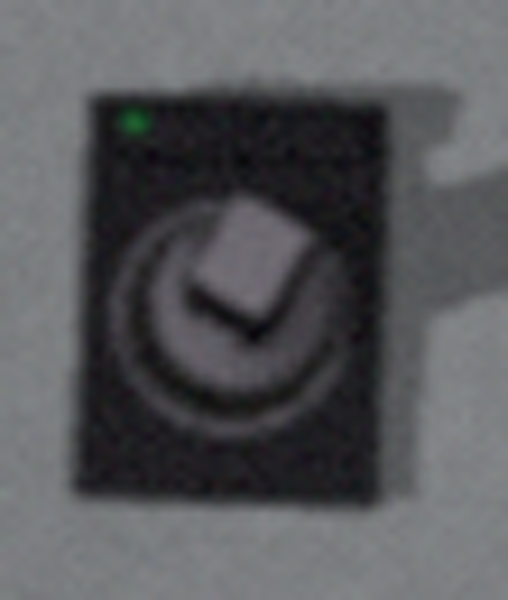

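Emit:
apply_moves --targets '[{"dp": [0.229, 0.423, 0.11], "yaw": -51}, {"dp": [0.229, 0.423, 0.11], "yaw": -51}, {"dp": [0.229, 0.423, 0.11], "yaw": -51}, {"dp": [0.229, 0.423, 0.11], "yaw": -51}, {"dp": [0.229, 0.423, 0.11], "yaw": -51}, {"dp": [0.229, 0.423, 0.11], "yaw": -51}, {"dp": [0.229, 0.423, 0.11], "yaw": -51}, {"dp": [0.229, 0.423, 0.11], "yaw": -51}, {"dp": [0.229, 0.423, 0.11], "yaw": -51}, {"dp": [0.229, 0.423, 0.11], "yaw": -51}, {"dp": [0.229, 0.423, 0.11], "yaw": -51}, {"dp": [0.229, 0.423, 0.11], "yaw": -51}, {"dp": [0.229, 0.423, 0.11], "yaw": -51}, {"dp": [0.229, 0.423, 0.11], "yaw": -51}, {"dp": [0.229, 0.423, 0.11], "yaw": -51}]' --grip -1

```text
time_s: 1.35
tcp_pos: [0.4503, -0.214, 0.3584]
eef_rot: [-180.0, -0.0, 148.2]
contact_force: [-0.5, 0.5, -0.2]
gripper_width: 0.0879
gripper_force: 0.0
```

Run:
```python
from h import *
np.set_printoptions(precision=4,suppress=True)
w=cap('wrist','w1'); print(w['T_tool_cam'],w['tw'],w['fx'])
t=load('t0');s=load('s0')
lab=np.array([.546,-.208,.102])
for n,c in dict(w=w,t=t,s=s).items(): print(n,proj(c,[lab,[.566,-.339,.0886],[.529,-.033,.146],[.521,-.032,.012]]))
im=[]
for c,(u,v) in ((w,proj(w,lab)[0]),(t,proj(t,lab)[0]),(s,proj(s,lab)[0])):
    u,v=int(u),int(v); print(u,v)
cv2.imwrite('pics/w1b.png',cv2.resize(w['image'][...,::-1],(800,600)))
```

```text
[[-0.0007 -0.9605 -0.2781  0.0753]
 [ 1.     -0.0003 -0.0014 -0.0001]
 [ 0.0012 -0.2781  0.9605 -0.1358]
 [ 0.      0.      0.      1.    ]] [ 0.3863 -0.1745  0.4942] 303.7972150184897
w [[322.931  235.252 ]
 [252.4612 285.6173]
 [454.7239 161.838 ]
 [406.2311 145.6118]]
t [[366.505  191.1519]
 [417.0559 183.1261]
 [296.3604 197.2119]
 [295.041  205.3602]]
s [[207.4633 223.3094]
 [157.0328 239.5299]
 [270.6199 197.0289]
 [269.4297 235.4186]]
322 235
366 191
207 223
```

View pics/w1b.png

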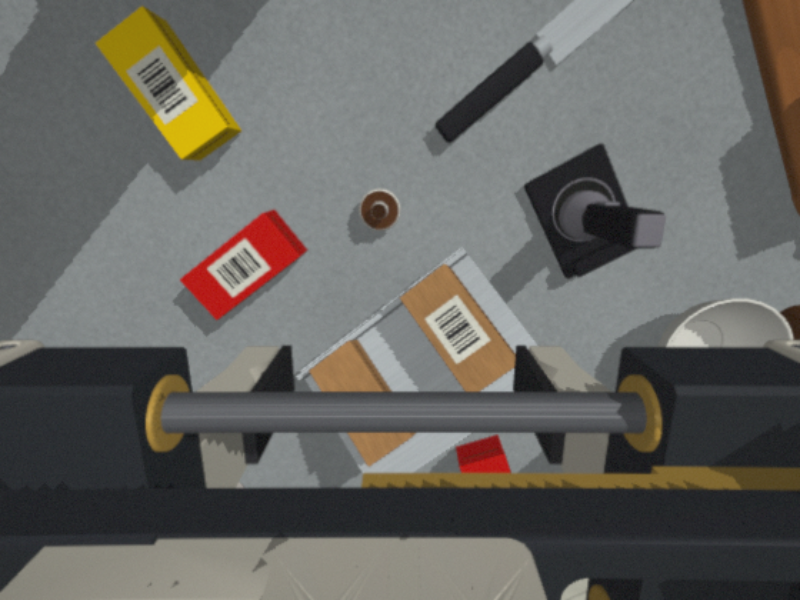

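```bash
cat > lab.py <<'E'
from h import *
np.set_printoptions(precision=4,suppress=True)
def blob(c,box,thr=None):
    "rectified-ish minAreaRect corners of the white label in box (u0,u1,v0,v1)"
    u0,u1,v0,v1=box; im=c['image'][v0:v1,u0:u1].astype(int)
    sat=im.max(2)-im.min(2); m=((im.min(2)>(thr or 110))&(sat<60)).astype(np.uint8)
    m=cv2.morphologyEx(m,cv2.MORPH_CLOSE,np.ones((5,5),np.uint8))
    n,L,st,ce=cv2.connectedComponentsWithStats(m)
    cc=L[(v1-v0)//2,(u1-u0)//2] or 1+st[1:,4].argmax()
    cn,_=cv2.findContours((L==cc).astype(np.uint8),cv2.RETR_EXTERNAL,cv2.CHAIN_APPROX_NONE)
    q=cv2.boxPoints(cv2.minAreaRect(max(cn,key=len)))+[u0,v0]; return q
def tri(obs):
    A=np.zeros((3,3));b=np.zeros(3)
    for c,uv in obs:
        d=rays(c,uv)[0]@c['Rw'].T; d/=np.linalg.norm(d); M=np.eye(3)-np.outer(d,d); A+=M;b+=M@c['tw']
    return np.linalg.solve(A,b)
E
python3 - <<'E'
from lab import *
w=load('w1');t=load('t0')
qw=blob(w,(295,347,203,258)); qt=blob(t,(350,382,176,212))
print(qw,qw.mean(0)); print(qt,qt.mean(0))
X=tri([(w,qw.mean(0)),(t,qt.mean(0))]); print('tri',X,proj(w,X),proj(t,X))
# plane from ranges in wrist and top
for c,q in((w,qw),(t,qt)):
    m=np.zeros((420,560),np.uint8); cv2.fillConvexPoly(m,q.astype(int),1)
    v,u=np.nonzero(m); P=by_range(c,np.c_[u,v]); ce=P.mean(0); n=np.linalg.svd(P-ce)[2][2]; n*=np.sign(n[2])
    print('plane',ce,n,'tilt',np.degrees(np.arccos(n[2])),'az',np.degrees(np.arctan2(-n[1],-n[0])))
    d=rays(c,np.r_[q,[q.mean(0)]])@c['Rw'].T; Q=c['tw']+d*((ce-c['tw'])@n/(d@n))[:,None]
    print(Q); e=np.diff(np.r_[Q[:4],Q[:1]],axis=0); print(np.linalg.norm(e,axis=1),np.degrees(np.arctan2(e[:,1],e[:,0])))
# pad ring centre from top and wrist
print('pad',at_z(t,[[295.2,204.3]],.012),at_z(w,np.array([[585,207]])*.7,.012))
print('dock corners wrist',at_z(w,np.array([[526,186],[602,145]])*.7,.012))
print('scanner top wrist',at_z(w,np.array([[647,229]])*.7,.147))
for nm,f,(u0,u1,v0,v1) in (('carton',w,(280,362,180,275)),):
    P=cloud(f)[v0:v1,u0:u1].reshape(-1,3)
# scanner top by triangulation using top (252,255 in crop)
print('scan tri',tri([(w,np.array([647,229])*.7),(t,[270+252/9.23,170+255/9.23])]))
E
```

```text
[[278.827  234.7622]
 [319.6757 205.0541]
 [343.5459 237.8757]
 [302.6973 267.5838]] [311.1865 236.3189]
[[359. 176.]
 [381. 176.]
 [381. 211.]
 [359. 211.]] [370.  193.5]
tri [ 0.5421 -0.2214  0.0911] [[312.3792 234.8696]] [[371.0252 193.15  ]]
plane [ 0.5434 -0.2258  0.0871] [-0.4046 -0.8254  0.3937] tilt 66.8124808103637 az 63.886593470039124
[[ 0.5561 -0.2879 -0.0299]
 [ 0.5008 -0.1896  0.1194]
 [ 0.535  -0.1839  0.1666]
 [ 0.5958 -0.2667  0.0555]
 [ 0.5431 -0.2239  0.0909]]
[0.1871 0.0586 0.1513 0.0965] [ 119.3697    9.4621  -53.7009 -151.8842]
plane [ 0.5404 -0.2178  0.0963] [-0.0652 -0.9639  0.258 ] tilt 75.04665975246841 az 86.13252150454048
[[ 0.537  -0.1356  0.4026]
 [ 0.6879 -0.4055 -0.5676]
 [ 0.5494 -0.4312 -0.6985]
 [ 0.4784 -0.1381  0.3784]
 [ 0.5404 -0.2172  0.0987]]
[1.0183 0.1923 1.1184 0.0635] [ -60.7888 -169.4935  103.6244    2.4423]
pad [[ 0.5239 -0.0325  0.012 ]] [[ 0.5227 -0.0273  0.012 ]]
dock corners wrist [[ 0.4691 -0.0713  0.012 ]
 [ 0.474   0.0146  0.012 ]]
scanner top wrist [[ 0.5259 -0.0345  0.147 ]]
scan tri [ 0.5271 -0.0346  0.1461]
```

```bash
cat > lid.py <<'E'
from lab import *
def quad3(c,q,ce,n):
    d=rays(c,q)@c['Rw'].T; return c['tw']+d*((ce-c['tw'])@n/(d@n))[:,None]
def label(c,seed,thr,rad=30,verbose=1):
    u,v=map(int,seed); im=c['image'].astype(int); m=(im.min(2)>thr).astype(np.uint8)
    yy,xx=np.mgrid[:420,:560]; m[(abs(yy-v)>rad)|(abs(xx-u)>rad)]=0
    m=cv2.morphologyEx(m,cv2.MORPH_CLOSE,np.ones((3,3),np.uint8))
    n,L,st,ce=cv2.connectedComponentsWithStats(m); 
    ids=L[v-4:v+5,u-4:u+5]; ids=ids[ids>0]; i=np.bincount(ids).argmax()
    M=(L==i).astype(np.uint8); cn=cv2.findContours(M,0,1)[0]; h=cv2.convexHull(cn[0]); F=cv2.fillConvexPoly(np.zeros_like(M),h,1)
    vv,uu=np.nonzero(F); P=by_range(c,np.c_[uu,vv]); P=P[P[:,2]>-.1]; p0=P.mean(0); n=np.linalg.svd(P-p0)[2][2]; n*=np.sign(n[2])
    # in-plane rectangle
    Q=quad3(c,h[:,0,:].astype(float),p0,n); ex=np.cross([0,1,0],n); ex/=np.linalg.norm(ex); ey=np.cross(n,ex)
    a=np.c_[(Q-p0)@ex,(Q-p0)@ey]*1000; (cx,cy),wh,ang=cv2.minAreaRect(a.astype(np.float32)); X=p0+(cx*ex+cy*ey)/1000
    if wh[0]<wh[1]: ang-=90; wh=wh[::-1]
    ax=np.cos(np.radians(ang))*ex+np.sin(np.radians(ang))*ey
    if verbose: print('px',F.sum(),np.c_[uu,vv].mean(0),'ctr',X,'wh',wh,'n',n,'tilt',np.degrees(np.arccos(n[2])),'az',np.degrees(np.arctan2(-n[1],-n[0])),'axis yaw',np.degrees(np.arctan2(ax[1],ax[0])))
    return X,n,ax,np.c_[uu,vv].mean(0)
E
python3 - <<'E'
from lid import *
w=load('w1');t=load('t0')
for th in (140,160,180): label(w,(320,230),th)
for th in (140,160,180): label(t,(367,194),th,18)
for th in (140,160,180): label(t,(182,179),th,18)
E
```

```text
px 1169 [319.7143 230.2849] ctr [ 0.4687 -0.1744  0.3766] wh (1965.1728515625, 95.07137298583984) n [ 0.0592 -0.9889  0.1363] tilt 82.16884047506852 az 93.42340229748064 axis yaw -14.375378437164574
px 1133 [319.9073 230.346 ] ctr [-0.1819 -0.0151  1.8449] wh (3485.65966796875, 135.712646484375) n [ 0.0454 -0.9907  0.1284] tilt 82.62403568618132 az 92.62227714988761 axis yaw -13.633299428461225Traceback (most recent call last):
  File "<stdin>", line 3, in <module>
  File "lid.py", line 9, in label
    ids=L[v-4:v+5,u-4:u+5]; ids=ids[ids>0]; i=np.bincount(ids).argmax()
                                              ~~~~~~~~~~~~~~~~~~~~~~~^^
ValueError: attempt to get argmax of an empty sequence
```

```bash
sed -i 's/P=P\[P\[:,2\]>-.1\]; p0=P.mean(0)/P=P[P[:,2]>-.1]; P=P[P[:,2]<.3]; P=P[abs(P[:,2]-np.median(P[:,2]))<.03]; p0=P.mean(0)/' lid.py
python3 - <<'E'
from lid import *
w=load('w1');t=load('t0')
print(t['image'][185:204:2,360:374:2].min(2))
A=[label(w,(320,230),th) for th in (140,160)]
B=[label(t,(366,194),th,18) for th in (110,130)]
for a,b in zip(A,B): print('tri',tri([(w,a[3]),(t,b[3])]))
for th in (110,130): label(t,(182,179),th,18)
E
```

```text
[[169 177 175 179 177 172 178]
 [177 124 111 106 101 106 161]
 [172 131 125 143 155 117 160]
 [181 139 131 148 125 109 146]
 [175 127  81  75  65  68 128]
 [168 126 104  98 101 123 155]
 [163 148 120 131 127 107 126]
 [162 138 102 119 140 129 140]
 [160 161 114 111 115 137 140]
 [160 171 173 170 171 168 161]]
px 1169 [319.7143 230.2849] ctr [ 0.5381 -0.2088  0.0988] wh (53.845706939697266, 39.985511779785156) n [-0.422  -0.0504  0.9052] tilt 25.153604909593533 az 6.815247583347627 axis yaw 6.982284444033825
px 1133 [319.9073 230.346 ] ctr [ 0.5382 -0.2085  0.0989] wh (53.091426849365234, 39.19621658325195) n [-0.4217 -0.0496  0.9054] tilt 25.124361923322557 az 6.712646991514037 axis yaw 6.901582259583006
px 367 [366.9755 193.8828] ctr [ 0.5393 -0.2094  0.0994] wh (56.48359680175781, 40.5139045715332) n [-0.419  -0.0615  0.9059] tilt 25.056899662781806 az 8.353877752894702 axis yaw 3.889388096008488
px 346 [367.0087 193.711 ] ctr [ 0.5395 -0.2094  0.0995] wh (53.72371292114258, 40.397640228271484) n [-0.4177 -0.0668  0.9061] tilt 25.023697387426648 az 9.087886544846736 axis yaw 5.850173428270016
tri [ 0.5394 -0.2092  0.0976]
tri [ 0.5398 -0.2092  0.0973]
px 387 [181.5401 177.7106] ctr [0.5873 0.253  0.1024] wh (55.71826171875, 41.975704193115234) n [-0.002   0.0046  1.    ] tilt 0.2891550420170477 az -66.84459051198439 axis yaw -9.142024103390327
px 359 [181.7019 177.7827] ctr [0.5873 0.2528 0.1025] wh (53.853885650634766, 39.82093048095703) n [-0.0018  0.0041  1.    ] tilt 0.257250685195409 az -66.41237721400465 axis yaw -10.317350115280265
```

Emit:
apply_moves --targets '[{"dp": [0.078, 0.18, -0.109], "yaw": 0}, {"dp": [0.078, 0.18, -0.109], "yaw": 0}, {"dp": [0.078, 0.18, -0.109], "yaw": 0}, {"dp": [0.078, 0.18, -0.109], "yaw": 0}, {"dp": [0.078, 0.18, -0.109], "yaw": 0}, {"dp": [0.078, 0.18, -0.109], "yaw": 0}, {"dp": [0.078, 0.18, -0.109], "yaw": 0}, {"dp": [0.078, 0.18, -0.109], "yaw": 0}]'

```text
time_s: 2.07
tcp_pos: [0.5278, -0.0354, 0.2486]
eef_rot: [-179.9, -0.1, 148.1]
contact_force: [-1.2, 0.1, 1.0]
gripper_width: 0.0879
gripper_force: 0.0
```

Run:
```python
from h import *
w=cap('wrist','w2'); np.set_printoptions(precision=4,suppress=True)
print(proj(w,[[.527,-.034,.148],[.5235,-.03,.012]]))
im=cv2.resize(w['image'][...,::-1],(800,600),interpolation=cv2.INTER_CUBIC); cv2.imwrite('pics/w2b.png',im)
C=cloud(w).reshape(-1,3); C=C[(abs(C[:,0]-.53)<.05)&(abs(C[:,1]+.033)<.05)]
T=C[(C[:,2]>.135)&(C[:,2]<.16)]; print(len(T),cv2.minAreaRect((T[:,:2]*1000).astype(np.float32)),T[:,2].mean())
R=cloud(w).reshape(-1,3); R=R[(abs(R[:,0]-.53)<.08)&(abs(R[:,1]+.033)<.08)]
for a,b in ((.005,.018),(.023,.034)):
    T=R[(R[:,2]>a)&(R[:,2]<b)]; print(len(T),cv2.minAreaRect((T[:,:2]*1000).astype(np.float32)),T[:,2].mean())
```

```text
[[283.9418 213.9761]
 [284.9588 177.4451]]
1071 ((527.421142578125, -32.118980407714844), (25.512516021728516, 28.36272621154785), 58.10380554199219) 0.14591593103744258
4057 ((529.2578125, -30.149250030517578), (90.03938293457031, 119.44771575927734), 86.74918365478516) 0.011833699098837594
915 ((545.1646118164062, -30.952495574951172), (73.69407653808594, 84.61605834960938), 86.76486206054688) 0.02816895498362653
```

View pics/w2b.png

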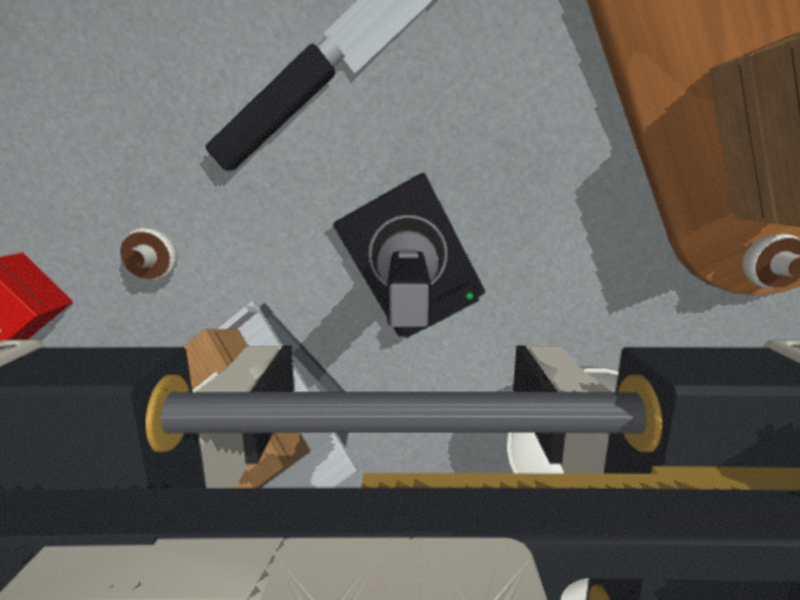

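Run:
```python
from h import *
np.set_printoptions(precision=4,suppress=True)
w=load('w2'); k=.7
n=at_z(w,np.array([[333,222],[424,173]])*k,.012); f=at_z(w,np.array([[485,292],[403,337]])*k,.028)
print(n,f); e=n[1]-n[0]; print('yaw',np.degrees(np.arctan2(e[1],e[0]))-90,np.linalg.norm(e))
e=f[0]-f[1]; print('yaw',np.degrees(np.arctan2(e[1],e[0]))-90,np.linalg.norm(e))
print('mids',n.mean(0),f.mean(0))
im=w['image'][135:245,225:345][...,::-1]; im=cv2.convertScaleAbs(im,alpha=1.8,beta=20)
cv2.imwrite('pics/w2c.png',cv2.resize(im,None,fx=5.4,fy=5.4,interpolation=cv2.INTER_CUBIC))
```

```text
[[ 0.4672 -0.0693  0.012 ]
 [ 0.4738  0.0172  0.012 ]] [[ 0.5842  0.0103  0.028 ]
 [ 0.5822 -0.0706  0.028 ]]
yaw -4.387397765679779 0.08668608937866411
yaw -1.4354957832108965 0.08100140160004153
mids [ 0.4705 -0.0261  0.012 ] [ 0.5832 -0.0302  0.028 ]
```

View pics/w2c.png

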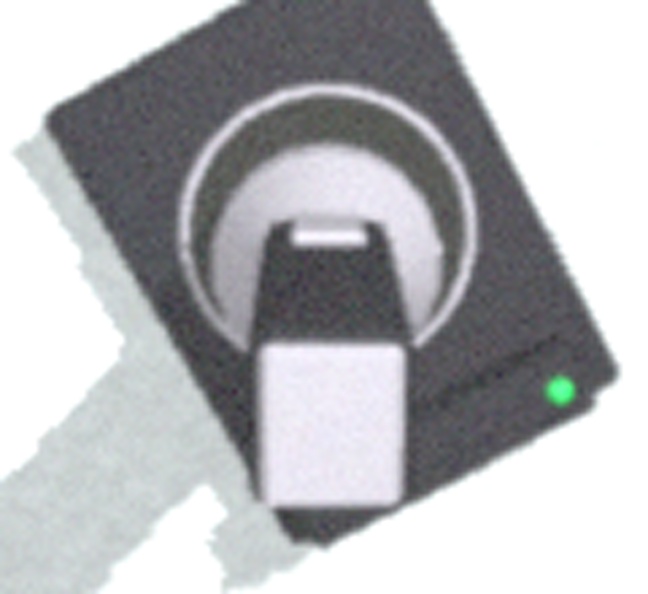

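Emit:
apply_moves --targets '[{"dp": [0, 0.003, -0.04], "yaw": 0}, {"dp": [0, 0.003, -0.08], "yaw": 0}, {"dp": [0, 0.003, -0.11], "yaw": 0}, {"dp": [0, 0.003, -0.132], "yaw": 0}, {"dp": [0, 0.003, -0.132], "yaw": 0}]'

```text
time_s: 2.53
tcp_pos: [0.5253, -0.0338, 0.1141]
eef_rot: [-179.8, -0.3, 148.0]
contact_force: [-0.5, -0.1, -0.0]
gripper_width: 0.0875
gripper_force: 0.0
```

Emit:
apply_moves --targets '[{"dp": [0, 0, 0], "yaw": 0}, {"dp": [0, 0, 0], "yaw": 0}, {"dp": [0, 0, 0], "yaw": 0}, {"dp": [0, 0, 0], "yaw": 0}, {"dp": [0, 0, 0], "yaw": 0}, {"dp": [0, 0, 0], "yaw": 0}, {"dp": [0, 0, 0], "yaw": 0}, {"dp": [0, 0, 0], "yaw": 0}, {"dp": [0, 0, 0], "yaw": 0}]' --grip 1 --squeeze 20

```text
time_s: 3.28
tcp_pos: [0.5281, -0.0316, 0.1176]
eef_rot: [180.0, 0.0, 148.1]
contact_force: [-0.5, -0.4, 0.1]
gripper_width: 0.033
gripper_force: 0.0
```

Emit:
apply_moves --targets '[{"dp": [0, 0, 0], "yaw": 0}, {"dp": [0, 0, 0], "yaw": 0}, {"dp": [0, 0, 0], "yaw": 0}, {"dp": [0, 0, 0.003], "yaw": 0}, {"dp": [0, 0, 0.008], "yaw": 6}, {"dp": [0, 0, 0.008], "yaw": 12}, {"dp": [0, 0, 0.008], "yaw": 18}, {"dp": [0, 0, 0.008], "yaw": 24}, {"dp": [0, 0, 0.008], "yaw": 28.9}, {"dp": [0.01, 0, 0.008], "yaw": 28.9}]' --grip 1 --squeeze 20

```text
time_s: 4.12
tcp_pos: [0.5367, -0.0319, 0.1255]
eef_rot: [180.0, -0.1, 177.3]
contact_force: [-0.5, -0.4, -1.4]
gripper_width: 0.026
gripper_force: 20.0
```

Emit:
apply_moves --targets '[{"dp": [0.006, 0, 0], "yaw": 0}, {"dp": [0.012, -0.0005, 0], "yaw": 0}, {"dp": [0.018, -0.001, 0], "yaw": 0}, {"dp": [0.024, -0.001, 0], "yaw": 0}, {"dp": [0.03, -0.0015, 0], "yaw": 0}, {"dp": [0.036, -0.002, 0], "yaw": 0}, {"dp": [0.042, -0.002, 0], "yaw": 0}, {"dp": [0.048, -0.0025, 0], "yaw": 0}, {"dp": [0.048, -0.0025, 0], "yaw": 0}]'

```text
time_s: 4.87
tcp_pos: [0.587, -0.0343, 0.125]
eef_rot: [-180.0, -0.0, 177.0]
contact_force: [-3.1, -0.5, -1.9]
gripper_width: 0.0258
gripper_force: 20.0
```

Run:
```python
from h import *
w=cap('wrist','w3'); s=get_state(); print(s['tcp_pos'],s['eef_rot'],s['contact_force'],s['gripper_width'])
a=cap('scene','s3'); u,v=map(int,proj(a,s['tcp_pos'])[0]); 
i1=cv2.resize(w['image'][100:330,170:390][...,::-1],(400,418),interpolation=cv2.INTER_CUBIC)
i2=cv2.resize(a['image'][v-50:v+60,u-50:u+55][...,::-1],(399,418),interpolation=cv2.INTER_CUBIC)
cv2.imwrite('pics/w3b.png',cv2.convertScaleAbs(np.hstack([i1,i2]),alpha=1.5,beta=15)); print(u,v)
```

```text
[ 0.58689799 -0.03425374  0.12520186] [-1.79999273e+02  1.94644447e-02  1.77010356e+02] [-2.19580812 -0.8453101  -2.46268264] 0.025706300246757068
276 215
```

View pics/w3b.png

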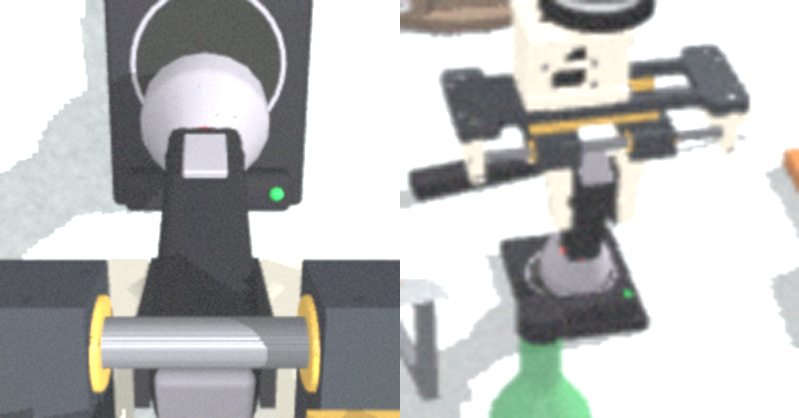

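```bash
cat > tilt.py <<'E'
from h import *
np.set_printoptions(precision=4,suppress=True)
def tilt(w,s):
    T=Ro.from_euler('xyz',s['eef_rot'],degrees=True).as_matrix(); C=(cloud(w).reshape(-1,3)-s['tcp_pos'])@T
    m=(abs(C[:,1])<.010)&(C[:,2]>.012)&(C[:,2]<.058)&(C[:,0]<.045)&(C[:,0]>-.03)&(w['range_z'].ravel()>.05)
    P=C[m]; 
    for _ in range(4):
        p0=P.mean(0); n=np.linalg.svd(P-p0)[2][2]; n*=np.sign(n[0]); d=(C-p0)@n; P=C[m&(abs(d)<.004)]
    print(len(P),'mean',p0,'normal',n,'tilt',np.degrees(np.arctan2(n[2],n[0])),'side',np.degrees(np.arcsin(n[1])),'rms',((P-p0)@n).std())
    for z in np.arange(.0,.13,.01):
        q=C[(abs(C[:,1])<.006)&(abs(C[:,2]-z)<.003)&(abs(C[:,0])<.1)&(w['range_z'].ravel()>.05)]; 
        if len(q): print(round(z,3),len(q),np.median(q[:,0]),end=' | ')
    print()
    return p0,n
if __name__=='__main__':
    tilt(load('w3'),get_state())
E
python3 tilt.py
```

```text
1777 mean [ 0.0338 -0.      0.0306] normal [ 0.9054  0.0033 -0.4245] tilt -25.118555401880332 side 0.18910127493726767 rms 0.001082709581316869
0.0 251 0.02001997455662289 | 0.01 206 0.02432481630011845 | 0.02 178 0.02849602070540072 | 0.03 241 0.03403872259872587 | 0.04 130 0.0396198082880395 | 0.05 37 0.043163394280448124 | 0.06 179 0.04702351408266167 | 0.07 212 0.05784968962252671 | 0.08 72 0.0655797705597767 | 0.09 4 0.06809489819842368 | 0.1 12 0.03757896701495619 | 0.11 392 0.08305848592604645 |
```

Emit:
apply_moves --targets '[{"dp": [0, 0, 0.02], "yaw": 0}, {"dp": [0, 0, 0.05], "yaw": 7}, {"dp": [0, 0, 0.08], "yaw": 14}, {"dp": [-0.01, -0.015, 0.11], "yaw": 21}, {"dp": [-0.02, -0.03, 0.14], "yaw": 28}, {"dp": [-0.03, -0.045, 0.16], "yaw": 35}, {"dp": [-0.04, -0.06, 0.165], "yaw": 42}, {"dp": [-0.05, -0.075, 0.165], "yaw": 49}, {"dp": [-0.06, -0.09, 0.165], "yaw": 56}, {"dp": [-0.07, -0.105, 0.165], "yaw": 63}, {"dp": [-0.08, -0.12, 0.165], "yaw": 70}, {"dp": [-0.09, -0.135, 0.165], "yaw": 77}, {"dp": [-0.095, -0.15, 0.165], "yaw": 84}, {"dp": [-0.1, -0.165, 0.165], "yaw": 91}, {"dp": [-0.11, -0.175, 0.165], "yaw": 98}, {"dp": [-0.118, -0.183, 0.165], "yaw": 105}, {"dp": [-0.118, -0.183, 0.165], "yaw": 112}, {"dp": [-0.118, -0.183, 0.165], "yaw": 119}, {"dp": [-0.118, -0.183, 0.165], "yaw": 126}, {"dp": [-0.118, -0.183, 0.165], "yaw": 133}]' --squeeze 30

```text
time_s: 6.63
tcp_pos: [0.4692, -0.2174, 0.2915]
eef_rot: [-179.9, -0.2, -49.6]
contact_force: [0.3, -0.5, -0.8]
gripper_width: 0.0258
gripper_force: 30.0
```

Emit:
apply_moves --targets '[{"dp": [0, 0, 0], "yaw": 7}, {"dp": [0, 0, -0.01], "yaw": 14}, {"dp": [0, 0, -0.015], "yaw": 21}, {"dp": [0, 0, -0.02], "yaw": 28}, {"dp": [0, 0, -0.025], "yaw": 35}, {"dp": [0, 0, -0.03], "yaw": 42}, {"dp": [0, 0, -0.032], "yaw": 49}, {"dp": [0, 0, -0.032], "yaw": 56}, {"dp": [0, 0, -0.032], "yaw": 57}, {"dp": [0, 0, -0.032], "yaw": 57}]'

```text
time_s: 7.47
tcp_pos: [0.4689, -0.2173, 0.2592]
eef_rot: [180.0, -0.1, 6.9]
contact_force: [-0.1, -0.1, -1.5]
gripper_width: 0.026
gripper_force: 30.0
```

Run:
```python
from tilt import *
w=cap('wrist','w4'); s=get_state(); print(s['tcp_pos'],s['eef_rot'],s['contact_force'],s['gripper_width'],s['joints'])
tilt(w,s)
i1=cv2.resize(w['image'][90:330,150:410][...,::-1],(650,600),interpolation=cv2.INTER_CUBIC)
cv2.imwrite('pics/w4b.png',cv2.convertScaleAbs(i1,alpha=1.4,beta=10))
```

```text
[ 0.4688 -0.2173  0.2592] [179.9651  -0.1174   6.8242] [ 0.5061  0.0483 -0.8219] 0.025950161741947572 [ -3.0653   5.0501 -18.1865   0.0155 -66.6417  99.8833]
1773 mean [0.0335 0.     0.0308] normal [ 0.9082 -0.0045 -0.4185] tilt -24.742996061573987 side -0.25787409674798867 rms 0.0010910207477395116
0.0 247 0.01977825422726891 | 0.01 205 0.02389540513613114 | 0.02 180 0.028115635006928152 | 0.03 241 0.03376254282630947 | 0.04 132 0.03924472901973091 | 0.05 32 0.042673367534495625 | 0.06 201 0.04654969407498689 | 0.07 200 0.057764410941600945 | 0.08 67 0.06505112927050101 | 0.09 3 0.06685048146344351 | 0.1 6 0.037035676649001974 |
```

View pics/w4b.png

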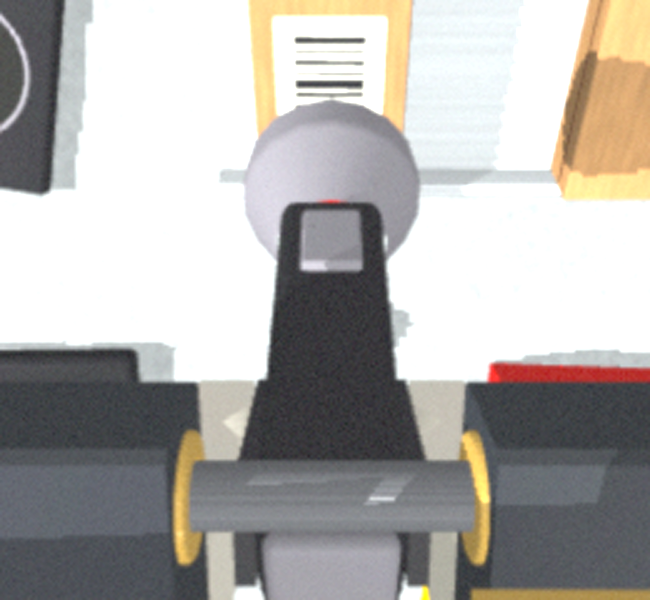

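Emit:
apply_moves --targets '[{"dp": [0, 0, -0.003], "yaw": 0}, {"dp": [0, 0, -0.006], "yaw": 0}, {"dp": [0, 0, -0.0095], "yaw": 0}, {"dp": [0, 0, -0.0095], "yaw": 0}, {"dp": [0, 0, -0.0095], "yaw": 0}, {"dp": [0, 0, -0.0095], "yaw": 0}, {"dp": [0, 0, -0.0095], "yaw": 0}, {"dp": [0, 0, -0.0095], "yaw": 0}, {"dp": [0, 0, -0.0095], "yaw": 0}, {"dp": [0, 0, -0.0095], "yaw": 0}, {"dp": [0, 0, -0.0095], "yaw": 0}, {"dp": [0, 0, -0.0095], "yaw": 0}, {"dp": [0, 0, -0.0095], "yaw": 0}, {"dp": [0, 0, -0.0095], "yaw": 0}, {"dp": [0, 0, -0.0095], "yaw": 0}, {"dp": [0, 0, -0.0095], "yaw": 0}, {"dp": [0, 0, -0.0095], "yaw": 0}, {"dp": [0, 0, -0.0095], "yaw": 0}, {"dp": [0, 0, -0.0095], "yaw": 0}, {"dp": [0, 0, -0.0095], "yaw": 0}]'

```text
time_s: 9.18
tcp_pos: [0.4681, -0.2172, 0.2491]
eef_rot: [180.0, -0.0, 7.0]
contact_force: [-0.7, 1.1, -1.4]
gripper_width: 0.0257
gripper_force: 30.0
```

Run:
```python
from tilt import *
w=cap('wrist','w5'); s=get_state(); a=cap('scene','s5'); print(s['tcp_pos'],s['eef_rot'],s['time_s'])
p0,n=tilt(w,s)
# scanner axis in world
T=Ro.from_euler('xyz',s['eef_rot'],degrees=True).as_matrix()
ax=np.array([np.sin(np.radians(24.9)),0,np.cos(np.radians(24.9))]); N=np.array([.045,0,.0965])
W=s['tcp_pos']+T@N; d=T@ax; L=np.array([.5388,-.2090,.0988]); nn=np.array([-.42,-.052,.906]); nn/=np.linalg.norm(nn)
k=(L-W)@nn/(d@nn); print('dist',k,'miss',W+k*d-L,'ang',np.degrees(np.arccos(-d@nn)))
# rim in the scene image
per=np.cross(ax,[0,1,0]); th=np.linspace(0,2*np.pi,40)
rim=s['tcp_pos']+(N+.026*(np.cos(th)[:,None]*per+np.sin(th)[:,None]*np.array([0,1,0])))@T.T
for c,nm in ((a,'s5'),(w,'w5')):
    im=c['image'][...,::-1].copy(); im=cv2.resize(im,None,fx=5,fy=5,interpolation=cv2.INTER_CUBIC); q=proj(c,rim)*5+2
    cv2.polylines(im,[q.astype(int)],1,(0,255,0),1); u,v=q.mean(0).astype(int); cv2.circle(im,tuple((proj(c,L)[0]*5+2).astype(int)),4,(255,0,0),-1)
    cv2.imwrite(f'pics/{nm}c.png',im[v-250:v+250,u-200:u+200])
cv2.imwrite('pics/c5.png',np.hstack([cv2.imread('pics/s5c.png'),cv2.imread('pics/w5c.png')]))
```

```text
[ 0.4681 -0.2172  0.249 ] [-179.9963    0.0018    7.0242] 9.2333
1774 mean [0.0334 0.     0.0309] normal [ 0.9079 -0.0065 -0.4191] tilt -24.776502212432625 side -0.37070851087724566 rms 0.0010987175589979902
0.0 238 0.019624538380204316 | 0.01 193 0.023831143669935776 | 0.02 173 0.028011919316736536 | 0.03 242 0.0336539927431202 | 0.04 132 0.03922213153392519 | 0.05 37 0.0424790763506415 | 0.06 199 0.046383446913411314 | 0.07 204 0.057128643007397076 | 0.08 73 0.06439838931669957 | 0.09 3 0.06740393428122783 | 0.1 5 0.03687312427067365 | 
dist 0.0597487443490798 miss [-0.0011  0.0004 -0.0005] ang 0.1401976105809821
```

View pics/c5.png

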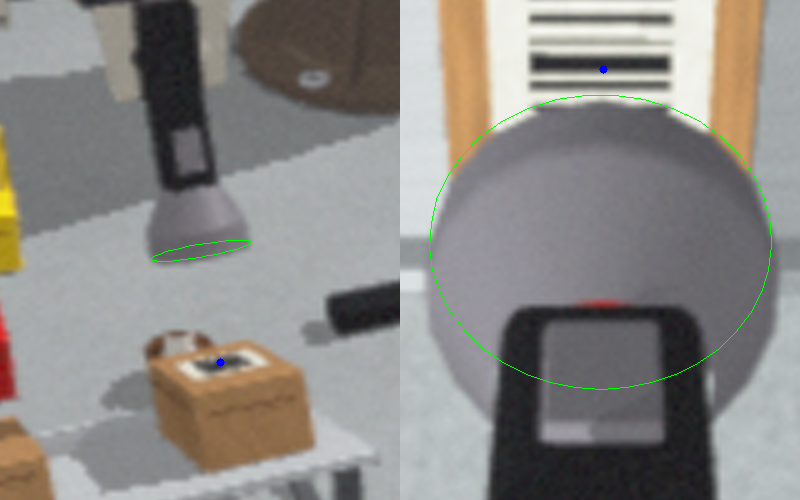

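Emit:
apply_moves --targets '[{"dp": [0, 0, 0], "yaw": 0}, {"dp": [0, 0, 0], "yaw": 0}, {"dp": [0, 0, 0], "yaw": 0}, {"dp": [0, 0, 0], "yaw": 0}, {"dp": [0, 0, 0], "yaw": 0}, {"dp": [0, 0, 0], "yaw": 0}, {"dp": [0, 0, 0], "yaw": 0}, {"dp": [0, 0, 0], "yaw": 0}, {"dp": [0, 0, 0], "yaw": 0}, {"dp": [0, 0, 0], "yaw": 0}, {"dp": [0, 0, 0], "yaw": 0}, {"dp": [0, 0, 0], "yaw": 0}, {"dp": [0, 0, 0], "yaw": 0}, {"dp": [0, 0, 0], "yaw": 0}, {"dp": [0, 0, 0], "yaw": 0}, {"dp": [0, 0, 0], "yaw": 0}, {"dp": [0, 0, 0], "yaw": 0}, {"dp": [0, 0, 0], "yaw": 0}]'

```text
time_s: 10.78
tcp_pos: [0.4681, -0.2172, 0.2491]
eef_rot: [-180.0, -0.0, 7.0]
contact_force: [0.1, -0.4, -1.3]
gripper_width: 0.0259
gripper_force: 30.0
```

Emit:
apply_moves --targets '[{"dp": [-0.005, 0, 0.03], "yaw": 0}, {"dp": [-0.005, 0, 0.06], "yaw": -7}, {"dp": [0, 0.02, 0.07], "yaw": -14}, {"dp": [0.005, 0.04, 0.07], "yaw": -21}, {"dp": [0.01, 0.06, 0.07], "yaw": -28}, {"dp": [0.015, 0.08, 0.07], "yaw": -35}, {"dp": [0.02, 0.1, 0.07], "yaw": -42}, {"dp": [0.025, 0.12, 0.07], "yaw": -49}, {"dp": [0.03, 0.14, 0.07], "yaw": -56}, {"dp": [0.04, 0.15, 0.07], "yaw": -63}, {"dp": [0.05, 0.16, 0.07], "yaw": -70}, {"dp": [0.06, 0.17, 0.07], "yaw": -77}, {"dp": [0.07, 0.18, 0.07], "yaw": -84}, {"dp": [0.07, 0.18, 0.07], "yaw": -91}, {"dp": [0.07, 0.18, 0.07], "yaw": -98}, {"dp": [0.07, 0.18, 0.07], "yaw": -105}, {"dp": [0.07, 0.18, 0.07], "yaw": -112}, {"dp": [0.07, 0.18, 0.07], "yaw": -119}, {"dp": [0.07, 0.18, 0.07], "yaw": -126}, {"dp": [0.07, 0.18, 0.07], "yaw": -133}]'

```text
time_s: 12.45
tcp_pos: [0.5381, -0.0372, 0.319]
eef_rot: [180.0, 0.0, -126.3]
contact_force: [0.1, -0.6, -1.5]
gripper_width: 0.0258
gripper_force: 30.0
```

Emit:
apply_moves --targets '[{"dp": [0, 0, 0], "yaw": -7}, {"dp": [0, 0, 0], "yaw": -14}, {"dp": [0, 0, 0], "yaw": -21}, {"dp": [0.02, 0, 0], "yaw": -28}, {"dp": [0.045, 0, 0], "yaw": -35}, {"dp": [0.07, 0, -0.01], "yaw": -42}, {"dp": [0.1, 0, -0.03], "yaw": -49}, {"dp": [0.12, 0, -0.05], "yaw": -56}, {"dp": [0.136, 0, -0.08], "yaw": -57}, {"dp": [0.136, 0, -0.11], "yaw": -57}, {"dp": [0.136, 0, -0.14], "yaw": -57}, {"dp": [0.136, 0, -0.165], "yaw": -57}, {"dp": [0.136, 0, -0.165], "yaw": -57}]'

```text
time_s: 13.53
tcp_pos: [0.6709, -0.0374, 0.1475]
eef_rot: [-179.9, -0.6, 177.0]
contact_force: [-0.8, -0.2, -2.2]
gripper_width: 0.0264
gripper_force: 30.0
```

Run:
```python
from tilt import *
w=cap('wrist','w6'); s=get_state(); print(s['tcp_pos'],s['eef_rot'],s['contact_force'])
tilt(w,s)
# ridge in the wrist cloud
C=cloud(w).reshape(-1,3); u=np.array([.9986,-.052]); q=(C[:,:2]-[.524,-.0295])@u; l=(C[:,:2]-[.524,-.0295])@[.052,.9986]
m=(abs(C[:,2]-.028)<.004)&(q>.03)&(q<.08)&(abs(l)>.028)&(abs(l)<.04)&(w['range_z'].ravel()>.05); print(m.sum(),np.percentile(q[m],[1,5,50,95,99]),np.median(C[m,2]))
```

```text
[ 0.6724 -0.0375  0.151 ] [-179.9208   -0.3507  177.0071] [ 0.3542 -0.4214 -0.928 ]
1871 mean [0.0343 0.0001 0.0309] normal [ 0.9004  0.0036 -0.4351] tilt -25.794627537812023 side 0.20830763389379175 rms 0.0009896161209611953
0.0 261 0.020335172621653363 | 0.01 219 0.02458326164278275 | 0.02 179 0.028798017815617777 | 0.03 194 0.03342326745852969 | 0.04 127 0.040165539386084574 | 0.05 101 0.04418342971386734 | 0.06 103 0.0459749036086546 | 0.07 207 0.056049136156957176 | 0.08 95 0.06569325488776608 | 0.09 34 0.0693527533645357 | 0.1 7 0.039546383831649476 | 0.12 30 0.09425100692462907 | 
513 [0.0452 0.0461 0.0543 0.0625 0.0633] 0.02749547638244282
```

Emit:
apply_moves --targets '[{"dp": [0, 0, -0.015], "yaw": 0}, {"dp": [0, 0, -0.03], "yaw": 0}, {"dp": [0, 0, -0.038], "yaw": 0}, {"dp": [0, 0, -0.043], "yaw": 0}, {"dp": [0, 0, -0.043], "yaw": 0}, {"dp": [0, 0, -0.043], "yaw": 0}]' --squeeze 15

```text
time_s: 14.08
tcp_pos: [0.6748, -0.0372, 0.1123]
eef_rot: [-180.0, 0.1, 177.0]
contact_force: [-0.6, 0.1, -1.5]
gripper_width: 0.0264
gripper_force: 15.0
```

Emit:
apply_moves --targets '[{"dp": [-0.006, 0, 0], "yaw": 0}, {"dp": [-0.012, 0.001, 0], "yaw": 0}, {"dp": [-0.016, 0.001, 0], "yaw": 0}, {"dp": [-0.02, 0.001, 0], "yaw": 0}, {"dp": [-0.024, 0.001, 0], "yaw": 0}, {"dp": [-0.028, 0.0015, 0], "yaw": 0}, {"dp": [-0.028, 0.0015, 0], "yaw": 0}]'

```text
time_s: 14.67
tcp_pos: [0.647, -0.0355, 0.1124]
eef_rot: [180.0, 0.2, 177.1]
contact_force: [4.0, 0.3, -0.3]
gripper_width: 0.0256
gripper_force: 15.0
```

Run:
```python
from tilt import *
w=cap('wrist','w7'); s=get_state(); print(s['tcp_pos'],s['eef_rot'],s['contact_force'])
tilt(w,s)
```

```text
[ 0.6471 -0.0355  0.1122] [179.9718   0.1695 177.0516] [3.7408 0.5891 0.3374]
1596 mean [0.0299 0.     0.0311] normal [ 0.9339  0.0059 -0.3576] tilt -20.95421093689063 side 0.33961123207662525 rms 0.001010830573959472
0.0 214 0.01883956664697166 | 0.01 176 0.022136587834769968 | 0.02 157 0.02542704470236453 | 0.03 224 0.02943720548272949 | 0.04 114 0.03467453850819264 | 0.05 82 0.037776249971575485 | 0.06 90 0.03901973578080808 | 0.07 186 0.04752744098370078 | 0.08 98 0.056124602814930896 | 0.09 35 0.05949267019280838 | 0.1 521 0.08896982171983069 |
```

Emit:
apply_moves --targets '[{"dp": [-0.005, 0.0005, 0.001], "yaw": 0}, {"dp": [-0.01, 0.0005, 0.002], "yaw": 0}, {"dp": [-0.015, 0.001, 0.002], "yaw": 0}, {"dp": [-0.02, 0.001, 0.002], "yaw": 0}, {"dp": [-0.025, 0.0015, 0.002], "yaw": 0}, {"dp": [-0.028, 0.0015, 0.002], "yaw": 0}, {"dp": [-0.028, 0.0015, 0.002], "yaw": 0}]'

```text
time_s: 15.3
tcp_pos: [0.619, -0.0342, 0.1147]
eef_rot: [180.0, 0.2, 177.1]
contact_force: [4.1, 0.9, 8.2]
gripper_width: 0.0259
gripper_force: 15.0
```

Run:
```python
from tilt import *
w=cap('wrist','w8'); s=get_state(); print(s['tcp_pos'],s['eef_rot'],s['contact_force'])
tilt(w,s)
```

```text
[ 0.619  -0.0342  0.1147] [179.9976   0.1812 177.0718] [ 4.4158 -0.1164  7.0296]
1094 mean [0.0176 0.     0.0326] normal [ 0.9931 -0.0004 -0.1174] tilt -6.739587320602184 side -0.022322938864169733 rms 0.0008552578540399822
0.0 146 0.015008868171514804 | 0.01 117 0.01562800670219391 | 0.02 105 0.01619418670419973 | 0.03 80 0.016846983596097057 | 0.04 153 0.019381159003605528 | 0.05 56 0.020558128444864286 | 0.06 14 0.02099887622284253 | 0.07 100 0.020187484967652332 | 0.08 101 0.02595067281482409 | 0.09 264 0.039561632275362725 | 0.1 981 0.0777945804046171 |
```

Emit:
apply_moves --targets '[{"dp": [0.003, 0, 0.02], "yaw": 0}, {"dp": [0, 0, 0.045], "yaw": 0}, {"dp": [-0.03, 0.0015, 0.045], "yaw": 0}, {"dp": [-0.06, 0.003, 0.045], "yaw": 0}, {"dp": [-0.094, 0.005, 0.045], "yaw": 0}, {"dp": [-0.094, 0.005, 0.03], "yaw": 0}, {"dp": [-0.094, 0.005, 0.015], "yaw": 0}, {"dp": [-0.094, 0.005, 0.009], "yaw": 0}, {"dp": [-0.094, 0.005, 0.006], "yaw": 0}, {"dp": [-0.094, 0.005, 0.006], "yaw": 0}, {"dp": [-0.094, 0.005, 0.006], "yaw": 0}]' --squeeze 10

```text
time_s: 16.27
tcp_pos: [0.524, -0.0294, 0.1189]
eef_rot: [-180.0, -0.1, 177.0]
contact_force: [-0.1, 0.3, -1.7]
gripper_width: 0.0262
gripper_force: 10.0
```

Run:
```python
from tilt import *
w=cap('wrist','w9'); s=get_state(); print(s['tcp_pos'],s['eef_rot'],s['contact_force'])
tilt(w,s)
i1=cv2.resize(w['image'][90:330,150:410][...,::-1],(520,480),interpolation=cv2.INTER_CUBIC)
cv2.imwrite('pics/w9b.png',cv2.convertScaleAbs(i1,alpha=1.8,beta=20))
```

```text
[ 0.5243 -0.0293  0.1192] [-179.9894   -0.0228  177.0197] [ 0.1791 -0.6482 -1.6396]
1041 mean [0.0168 0.     0.0326] normal [ 0.996   0.004  -0.0892] tilt -5.119073069552371 side 0.2301953247518092 rms 0.000835456410175233
0.0 139 0.015096775682991474 | 0.01 110 0.015424639061117943 | 0.02 91 0.015790028947963355 | 0.03 83 0.016180292882525118 | 0.04 144 0.018233970413225047 | 0.05 56 0.019420979081170554 | 0.06 19 0.01969459639386272 | 0.07 77 0.01829611940747586 | 0.08 98 0.02339053211455853 | 0.09 62 0.028248519976705758 | 0.1 29 0.02933018908110546 | 0.11 359 0.04388340691918721 | 0.12 884 0.07758891364559409 |
```

Emit:
apply_moves --targets '[{"dp": [0, 0, -0.001], "yaw": 0}, {"dp": [0, 0, -0.002], "yaw": 0}, {"dp": [0, 0, -0.003], "yaw": 0}, {"dp": [0, 0, -0.004], "yaw": 0}, {"dp": [0, 0, -0.004], "yaw": 0}]' --squeeze 8

```text
time_s: 16.73
tcp_pos: [0.5253, -0.0292, 0.1166]
eef_rot: [180.0, 0.1, 177.1]
contact_force: [-1.8, -0.3, 8.4]
gripper_width: 0.0257
gripper_force: 8.0
```

Run:
```python
from tilt import *
w=cap('wrist','w10'); s=get_state(); print(s['tcp_pos'],s['eef_rot'],s['contact_force'])
tilt(w,s)
```

```text
[ 0.5252 -0.0292  0.1165] [179.9972   0.1416 177.064 ] [-2.1497 -0.4501  8.408 ]
1044 mean [0.0171 0.     0.0324] normal [ 0.9954  0.0005 -0.0955] tilt -5.481624748268708 side 0.031433916253723944 rms 0.0008506164574772669
0.0 137 0.01505557715464709 | 0.01 114 0.015486542543793978 | 0.02 92 0.015936696106788252 | 0.03 77 0.01638662714380825 | 0.04 128 0.018881864290960566 | 0.05 54 0.01972501698446962 | 0.06 2 0.019710040211504687 | 0.07 107 0.018857999949645616 | 0.08 97 0.02450085857277433 | 0.09 51 0.02887712379957287 | 0.1 37 0.02990157068954644 | 0.11 11 0.05601088406714577 | 0.12 224 0.07636921533733852 |
```

Emit:
apply_moves --targets '[{"dp": [0, 0, 0], "yaw": 0}, {"dp": [0, 0, 0], "yaw": 0}, {"dp": [0, 0, 0.001], "yaw": 0}]' --squeeze 3

```text
time_s: 17.03
tcp_pos: [0.5243, -0.0292, 0.1163]
eef_rot: [180.0, 0.0, 177.0]
contact_force: [-0.1, 0.2, -2.0]
gripper_width: 0.026
gripper_force: 3.0
```

Emit:
apply_moves --targets '[{"dp": [0, 0, 0], "yaw": 0}, {"dp": [0, 0, 0], "yaw": 0}, {"dp": [0, 0, 0], "yaw": 0}, {"dp": [0, 0, 0], "yaw": 0}, {"dp": [0, 0, 0], "yaw": 0}, {"dp": [0, 0, 0], "yaw": 0}]' --grip -1

```text
time_s: 17.53
tcp_pos: [0.5241, -0.0292, 0.1159]
eef_rot: [-180.0, -0.0, 177.0]
contact_force: [-0.1, -0.1, -0.0]
gripper_width: 0.0599
gripper_force: 0.0
```

Emit:
apply_moves --targets '[{"dp": [0, 0, 0.02], "yaw": 0}, {"dp": [0, 0, 0.05], "yaw": 0}, {"dp": [0, 0, 0.09], "yaw": 0}, {"dp": [0, 0, 0.13], "yaw": 0}, {"dp": [0, 0, 0.15], "yaw": 0}, {"dp": [0, 0, 0.15], "yaw": 0}]'

```text
time_s: 18.03
tcp_pos: [0.5266, -0.0291, 0.2718]
eef_rot: [179.9, 0.5, 177.1]
contact_force: [0.3, -0.0, 0.3]
gripper_width: 0.0878
gripper_force: 0.0
```

Run:
```python
from h import *
np.set_printoptions(precision=4,suppress=True)
w=cap('wrist','w11'); s=get_state(); print(s['tcp_pos'],s['eef_rot'],s['time_s'])
t=cap('top','t11'); sc=cap('scene','s11')
for c in (w,t):
    C=cloud(c).reshape(-1,3); C=C[(abs(C[:,0]-.525)<.05)&(abs(C[:,1]+.03)<.05)]
    T=C[(C[:,2]>.135)&(C[:,2]<.16)]; print(len(T),cv2.minAreaRect((T[:,:2]*1000).astype(np.float32)),T[:,2].mean())
i1=cv2.resize(w['image'][80:280,190:370][...,::-1],(432,480),interpolation=cv2.INTER_CUBIC)
i2=cv2.resize(sc['image'][170:260,240:308][...,::-1],(363,480),interpolation=cv2.INTER_CUBIC)
cv2.imwrite('pics/w11b.png',cv2.convertScaleAbs(np.hstack([i1,i2]),alpha=1.6,beta=20))
```

```text
[ 0.5253 -0.029   0.2689] [179.9064   0.3005 177.034 ] 18.0833
932 ((519.33056640625, -28.95659828186035), (25.770767211914062, 28.42671012878418), 86.7301254272461) 0.14593084826075486
0 ((0.0, 0.0), (0.0, 0.0), 0.0) nan<stdin>:7: RuntimeWarning: Mean of empty slice.
  ret = ret.dtype.type(ret / rcount)
```

View pics/w11b.png

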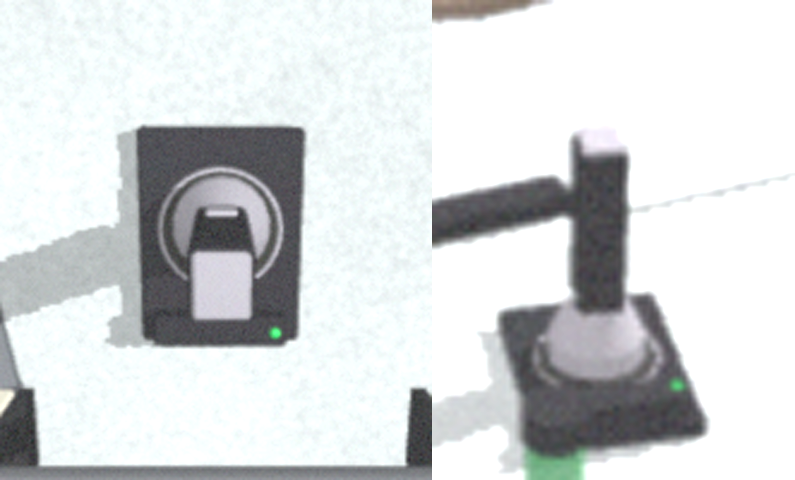

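Emit:
apply_moves --targets '[{"dp": [-0.0045, 0, -0.03], "yaw": 0}, {"dp": [-0.0045, 0, -0.07], "yaw": 0}, {"dp": [-0.0045, 0, -0.11], "yaw": 0}, {"dp": [-0.0045, 0, -0.14], "yaw": 0}, {"dp": [-0.0045, 0, -0.148], "yaw": 0}, {"dp": [-0.0045, 0, -0.148], "yaw": 0}]'

```text
time_s: 18.68
tcp_pos: [0.5174, -0.0299, 0.115]
eef_rot: [-179.9, -0.4, 177.0]
contact_force: [0.0, 0.6, 0.6]
gripper_width: 0.0874
gripper_force: 0.0
```

Emit:
apply_moves --targets '[{"dp": [0, 0, 0], "yaw": 0}, {"dp": [0, 0, 0], "yaw": 0}, {"dp": [0, 0, 0], "yaw": 0}, {"dp": [0, 0, 0], "yaw": 0}, {"dp": [0, 0, 0], "yaw": 0}, {"dp": [0, 0, 0], "yaw": 0}, {"dp": [0, 0, 0], "yaw": 0}, {"dp": [0, 0, 0], "yaw": 0}, {"dp": [0, 0, 0], "yaw": 0}, {"dp": [0, 0, 0], "yaw": 0}, {"dp": [0, 0, 0], "yaw": 0}, {"dp": [0, 0, 0], "yaw": 0}, {"dp": [0, 0, 0.003], "yaw": 0}, {"dp": [0.0025, 0, 0.003], "yaw": 0}, {"dp": [0.005, 0, 0.003], "yaw": 0}, {"dp": [0.005, 0, 0.003], "yaw": 0}, {"dp": [0.005, 0, 0.001], "yaw": 0}, {"dp": [0.005, 0, 0], "yaw": 0}, {"dp": [0.005, 0, -0.001], "yaw": 0}]' --grip 1 --squeeze 12

```text
time_s: 20.27
tcp_pos: [0.525, -0.0293, 0.1179]
eef_rot: [-180.0, 0.0, 177.1]
contact_force: [-4.3, 0.5, 15.6]
gripper_width: 0.0262
gripper_force: 12.0
```

Emit:
apply_moves --targets '[{"dp": [0, 0, 0.0005], "yaw": 0}, {"dp": [0, 0, 0.001], "yaw": 0}, {"dp": [0, 0, 0.001], "yaw": 0}]' --squeeze 3

```text
time_s: 20.52
tcp_pos: [0.5244, -0.0292, 0.1179]
eef_rot: [180.0, -0.0, 177.0]
contact_force: [-0.0, 1.4, -0.3]
gripper_width: 0.0258
gripper_force: 3.0
```

Emit:
apply_moves --targets '[{"dp": [0, 0, 0], "yaw": 0}, {"dp": [0, 0, 0], "yaw": 0}, {"dp": [0, 0, 0], "yaw": 0}, {"dp": [0, 0, 0], "yaw": 0}, {"dp": [0, 0, 0], "yaw": 0}, {"dp": [0, 0, 0], "yaw": 0}]' --grip -1

```text
time_s: 21.02
tcp_pos: [0.5247, -0.0292, 0.1181]
eef_rot: [180.0, 0.0, 177.0]
contact_force: [-0.1, 0.1, -0.3]
gripper_width: 0.0605
gripper_force: 0.0
```

Emit:
apply_moves --targets '[{"dp": [0, 0, 0.02], "yaw": 0}, {"dp": [0, 0, 0.05], "yaw": 0}, {"dp": [0, 0, 0.09], "yaw": 0}, {"dp": [0, 0, 0.13], "yaw": 0}, {"dp": [0, 0, 0.15], "yaw": 0}, {"dp": [0, 0, 0.15], "yaw": 0}, {"dp": [0, 0, 0.15], "yaw": 0}]'

```text
time_s: 21.6
tcp_pos: [0.5251, -0.029, 0.2695]
eef_rot: [179.9, 0.2, 177.0]
contact_force: [0.1, 0.3, -1.4]
gripper_width: 0.0876
gripper_force: 0.0
```

Run:
```python
from h import *
np.set_printoptions(precision=4,suppress=True)
w=cap('wrist','w12'); s=get_state(); print(s['tcp_pos'],s['eef_rot'],s['time_s'],s['joints'])
C=cloud(w).reshape(-1,3); C=C[(abs(C[:,0]-.525)<.05)&(abs(C[:,1]+.03)<.05)]
T=C[(C[:,2]>.135)&(C[:,2]<.16)]; print(len(T),cv2.minAreaRect((T[:,:2]*1000).astype(np.float32)),T[:,2].mean())
C=cloud(w).reshape(-1,3); D=C[(C[:,2]>.006)&(C[:,2]<.034)&(abs(C[:,0]-.527)<.08)&(abs(C[:,1]+.03)<.06)]; print(cv2.minAreaRect((D[:,:2]*1000).astype(np.float32)))
```

```text
[ 0.5244 -0.0291  0.2681] [179.9616   0.0215 177.0149] 21.65 [  18.2209    5.612   -16.3407   -0.0303  -68.0133 -111.1947]
926 ((523.6989135742188, -29.160737991333008), (25.660551071166992, 28.722087860107422), 86.25543975830078) 0.1458466734219517
((529.0800170898438, -30.01456069946289), (90.22733306884766, 119.41471099853516), 86.95792388916016)
```

Emit:
apply_moves --targets '[{"dp": [0, -0.035, 0], "yaw": 5}, {"dp": [0.01, -0.075, 0], "yaw": 10}, {"dp": [0.02, -0.115, 0], "yaw": 10}, {"dp": [0.023, -0.15, -0.01], "yaw": 10}, {"dp": [0.023, -0.179, -0.04], "yaw": 10}, {"dp": [0.023, -0.179, -0.08], "yaw": 10}, {"dp": [0.023, -0.179, -0.12], "yaw": 10}, {"dp": [0.023, -0.179, -0.15], "yaw": 10}, {"dp": [0.023, -0.179, -0.165], "yaw": 10}, {"dp": [0.023, -0.179, -0.165], "yaw": 10}, {"dp": [0.023, -0.179, -0.165], "yaw": 10}]'

```text
time_s: 22.57
tcp_pos: [0.5465, -0.2083, 0.1014]
eef_rot: [180.0, -0.2, -173.0]
contact_force: [1.0, 0.8, 0.8]
gripper_width: 0.0878
gripper_force: 0.0
```

Run:
```python
from h import *
s=get_state(); print(s['tcp_pos'],s['eef_rot'],s['contact_force'],s['time_s'],s['joints'])
```

```text
[ 0.54651801 -0.20827437  0.10144405] [ 179.97141132   -0.23357511 -172.97275403] [1.00938855 0.82192047 0.78661002] 22.5667 [-1.71292189e+00  2.00381190e+01 -2.13519918e+01  9.61017560e-03
 -4.88450965e+01 -8.12662297e+01]
```

Emit:
apply_moves --targets '[{"dp": [0, 0, -0.008], "yaw": 0}, {"dp": [0, 0, -0.015], "yaw": 0}, {"dp": [0, 0, -0.0165], "yaw": 0}, {"dp": [0, 0, -0.0165], "yaw": 0}]'

```text
time_s: 22.9
tcp_pos: [0.5475, -0.2081, 0.0866]
eef_rot: [180.0, 0.0, -173.0]
contact_force: [-0.2, -1.0, -0.6]
gripper_width: 0.0876
gripper_force: 0.0
```

Emit:
apply_moves --targets '[{"dp": [0, 0, 0], "yaw": 0}, {"dp": [0, 0, 0], "yaw": 0}, {"dp": [0, 0, 0], "yaw": 0}, {"dp": [0, 0, 0], "yaw": 0}, {"dp": [0, 0, 0], "yaw": 0}, {"dp": [0, 0, 0], "yaw": 0}, {"dp": [0, 0, 0], "yaw": 0}, {"dp": [0, 0, 0], "yaw": 0}]' --grip 1 --squeeze 15

```text
time_s: 23.57
tcp_pos: [0.5476, -0.2082, 0.0867]
eef_rot: [180.0, 0.0, -173.0]
contact_force: [-1.3, 1.8, 3.2]
gripper_width: 0.0582
gripper_force: 15.0
```

Emit:
apply_moves --targets '[{"dp": [0, 0, 0.02], "yaw": 0}, {"dp": [0, 0, 0.05], "yaw": 0}, {"dp": [0, 0, 0.09], "yaw": 0}, {"dp": [0, 0, 0.12], "yaw": 0}, {"dp": [0, 0, 0.15], "yaw": 0}, {"dp": [0, 0, 0.15], "yaw": 0}]'

```text
time_s: 24.07
tcp_pos: [0.5503, -0.2091, 0.2432]
eef_rot: [-179.8, 0.5, -172.9]
contact_force: [0.8, -0.1, -1.4]
gripper_width: 0.0585
gripper_force: 15.0
```

Run:
```python
from h import *
t=load('t0'); C=cloud(t).reshape(-1,3); C=C[t['range_z'].ravel()>.1]
g=np.zeros((60,90))
ix=((C[:,0]-.3)/.01).astype(int); iy=((C[:,1]+.45)/.01).astype(int); m=(ix>=0)&(ix<60)&(iy>=0)&(iy<90)
np.maximum.at(g,(ix[m],iy[m]),C[m,2])
for x in range(58,-1,-2): print('%.2f '%(.3+x*.01)+''.join('.' if g[x:x+2,y:y+2].max()<.012 else ('o' if g[x:x+2,y:y+2].max()<.06 else '#') for y in range(88,-1,-2)))
print('y from .43 (left) to -.45, step .02')
s=get_state(); print(s['tcp_pos'],s['joints'],s['contact_force'])
```

```text
0.88 .............................................
0.86 .............................................
0.84 ....................................oo.......
0.82 ...................................oooo......
0.80 .................o.ooooo...####....oooo......
0.78 ...............###ooooooo..####....oooo......
0.76 ...............###ooooooo..####....oooo......
0.74 ...............oo.ooo.ooo.........oooo.......
0.72 ........oooo......ooo..oo.........oooo.......
0.70 ......ooooooo.....ooooooo............o.......
0.68 ......oooooooo....ooooooo....................
0.66 .....ooooooooo......ooo.................##...
0.64 .....ooo####oo.................###########...
0.62 .....ooo####oo...............#############...
0.60 .....ooo####oo...............#############...
0.58 .....ooo####oo.......oooooo..#############...
0.56 .....oo.####oo.......oooooo...############...
0.54 .....oo.####oo.......oo##oo...#######o###oo..
0.52 .....ooo###ooo.......oo##oo...o####ooo####o..
0.50 .....ooooooooo.......oo##oo...o####ooo####o..
0.48 .....ooooooooo.......oooooo...o####oo........
0.46 ....oooooooooo.......ooooo...................
0.44 ....oooooooooo...............................
0.42 ....oooooooooo..................ooo..........
0.40 .....ooooooooo..................ooo...ooooooo
0.38 .........................oooo...ooo...ooooooo
0.36 ...............o....o.ooooooo.........ooooooo
0.34 ......................ooooo...........ooooooo
0.32 .............................................
0.30 ..........................###................
y from .43 (left) to -.45, step .02
[ 0.55029324 -0.20908986  0.24316041] [ -1.71544912  12.36864983 -11.50691528   0.12780582 -65.58678988
 -81.2658612 ] [ 0.78184686 -0.13518716 -1.42139741]
```

Emit:
apply_moves --targets '[{"dp": [-0.01, 0.035, 0.01], "yaw": -3}, {"dp": [-0.02, 0.07, 0.01], "yaw": -6}, {"dp": [-0.035, 0.105, 0.01], "yaw": -10}, {"dp": [-0.05, 0.14, 0.01], "yaw": -10}, {"dp": [-0.065, 0.175, 0.01], "yaw": -10}, {"dp": [-0.08, 0.21, 0.01], "yaw": -10}, {"dp": [-0.095, 0.245, 0.01], "yaw": -10}, {"dp": [-0.1, 0.28, 0], "yaw": -10}, {"dp": [-0.1, 0.298, -0.03], "yaw": -10}, {"dp": [-0.1, 0.298, -0.07], "yaw": -10}, {"dp": [-0.1, 0.298, -0.11], "yaw": -10}, {"dp": [-0.1, 0.298, -0.145], "yaw": -10}, {"dp": [-0.1, 0.298, -0.165], "yaw": -10}, {"dp": [-0.1, 0.298, -0.165], "yaw": -10}, {"dp": [-0.1, 0.298, -0.165], "yaw": -10}]'

```text
time_s: 25.32
tcp_pos: [0.4471, 0.0893, 0.0709]
eef_rot: [-179.9, -0.1, 177.0]
contact_force: [1.1, -0.8, -1.4]
gripper_width: 0.0578
gripper_force: 15.0
```

Run:
```python
from lid import *
w=cap('wrist','w13'); s=get_state(); print(s['tcp_pos'],s['eef_rot'],s['contact_force'],s['gripper_width'])
# lid seen in the wrist camera, tool frame profile along y=0
def prof(w,s):
    T=Ro.from_euler('xyz',s['eef_rot'],degrees=True).as_matrix(); C=(cloud(w).reshape(-1,3)-s['tcp_pos'])@T
    for x in np.arange(.0,.085,.01):
        q=C[(abs(C[:,1])<.02)&(abs(C[:,0]-x)<.002)&(C[:,2]>-.03)&(w['range_z'].ravel()>.05)]
        if len(q): print(round(x,3),len(q),np.median(q[:,2]),end=' | ')
    print()
prof(w,s)
```

```text
[0.4481 0.0899 0.0722] [-179.9788    0.0083  177.0456] [-0.1227  0.4281 -1.3904] 0.057796431656354647
0.0 64 -0.017235645874140712 | 0.01 496 -0.010698190173143527 | 0.02 841 -0.0065611306750864296 | 0.03 831 -0.001836430564671452 | 0.04 773 0.0034471880553063436 | 0.05 765 0.008052532670030838 | 0.06 928 0.01292961565715317 | 0.07 362 0.07237805907624327 | 0.08 409 0.06695324100062802 |
```

Emit:
apply_moves --targets '[{"dp": [0, 0, -0.008], "yaw": 0}, {"dp": [0, 0, -0.015], "yaw": 0}, {"dp": [0, 0, -0.02], "yaw": 0}, {"dp": [0.002, 0, -0.023], "yaw": 0}, {"dp": [0.004, 0, -0.026], "yaw": 0}, {"dp": [0.006, 0, -0.029], "yaw": 0}, {"dp": [0.008, 0, -0.032], "yaw": 0}, {"dp": [0.01, 0, -0.035], "yaw": 0}, {"dp": [0.012, 0, -0.038], "yaw": 0}, {"dp": [0.013, 0, -0.04], "yaw": 0}, {"dp": [0.013, 0, -0.04], "yaw": 0}]' --squeeze 10

```text
time_s: 26.28
tcp_pos: [0.4606, 0.0897, 0.031]
eef_rot: [-180.0, -0.0, 177.0]
contact_force: [-0.4, -0.2, -1.7]
gripper_width: 0.0579
gripper_force: 10.0
```

```bash
cat > prof.py <<'E'
from lid import *
def prof(w,s):
    T=Ro.from_euler('xyz',s['eef_rot'],degrees=True).as_matrix(); C=(cloud(w).reshape(-1,3)-s['tcp_pos'])@T
    m=(abs(C[:,1])<.02)&(C[:,0]>.01)&(C[:,0]<.052)&(C[:,2]>-.04)&(C[:,2]<.03)&(w['range_z'].ravel()>.05); P=C[m]
    for _ in range(4):
        p0=P.mean(0); n=np.linalg.svd(P-p0)[2][2]; n*=-np.sign(n[2]); P=C[m&(abs((C-p0)@n)<.004)]
    print(len(P),'lid at',p0,'slope',np.degrees(np.arctan2(n[0],-n[2])),'roll',np.degrees(np.arcsin(n[1])))
    for x in np.arange(.0,.085,.01):
        q=C[(abs(C[:,1])<.02)&(abs(C[:,0]-x)<.002)&(C[:,2]>-.04)&(w['range_z'].ravel()>.05)]
        if len(q): print(round(x,3),len(q),round(float(np.median(q[:,2])),4),end=' | ')
    print()
if __name__=='__main__':
    import sys
    w=cap('wrist',sys.argv[1]); s=get_state(); print(s['tcp_pos'],s['eef_rot'],s['contact_force'],s['gripper_width'],s['time_s']); prof(w,s)
E
python3 prof.py w14
```

```text
[0.46   0.0895 0.0309] [-179.9657   -0.0817  176.9864] [-0.5121 -0.7492 -2.3603] 0.05779755281844589 26.3333
8922 lid at [ 0.0317  0.     -0.0131] slope 5.486169974017352 roll 0.024206565969771034
0.01 469 -0.0149 | 0.02 805 -0.0143 | 0.03 867 -0.013 | 0.04 877 -0.0122 | 0.05 932 -0.0114 | 0.06 1582 -0.0098 | 0.07 599 0.0313 | 0.08 614 0.0312 |
```

Emit:
apply_moves --targets '[{"dp": [0.001, 0, -0.002], "yaw": 0}, {"dp": [0.002, 0, -0.004], "yaw": 0}, {"dp": [0.002, 0, -0.0055], "yaw": 0}, {"dp": [0.002, 0, -0.0055], "yaw": 0}]' --squeeze 10

```text
time_s: 26.67
tcp_pos: [0.4623, 0.0895, 0.0259]
eef_rot: [-180.0, -0.0, 177.0]
contact_force: [-0.2, -2.5, 1.8]
gripper_width: 0.0583
gripper_force: 10.0
```

```bash
python3 prof.py w15
```

```text
[0.4623 0.0895 0.0259] [-179.9712   -0.0314  177.0258] [-1.1492 -1.8412  1.6452] 0.05811258592155285 26.7167
8888 lid at [ 0.0323 -0.     -0.016 ] slope 1.0863271234130838 roll -0.034847570221765864
0.01 221 -0.0163 | 0.02 793 -0.0163 | 0.03 882 -0.0158 | 0.04 898 -0.0157 | 0.05 978 -0.0158 | 0.06 1814 -0.0146 | 0.07 617 0.0262 | 0.08 651 0.0263 |
```

Emit:
apply_moves --targets '[{"dp": [0, 0, 0.03], "yaw": 0}, {"dp": [0, 0, 0.07], "yaw": 0}, {"dp": [0, 0, 0.11], "yaw": 0}, {"dp": [0, 0, 0.15], "yaw": 0}, {"dp": [0.02, 0.015, 0.185], "yaw": 0}, {"dp": [0.045, 0.035, 0.215], "yaw": -2}, {"dp": [0.075, 0.055, 0.24], "yaw": -4}, {"dp": [0.105, 0.08, 0.254], "yaw": -6.7}, {"dp": [0.135, 0.1, 0.254], "yaw": -6.7}, {"dp": [0.165, 0.12, 0.254], "yaw": -6.7}, {"dp": [0.195, 0.14, 0.254], "yaw": -6.7}, {"dp": [0.226, 0.1635, 0.254], "yaw": -6.7}, {"dp": [0.226, 0.1635, 0.254], "yaw": -6.7}, {"dp": [0.226, 0.1635, 0.254], "yaw": -6.7}, {"dp": [0.226, 0.1635, 0.254], "yaw": -6.7}]' --squeeze 20

```text
time_s: 27.97
tcp_pos: [0.6883, 0.2534, 0.2783]
eef_rot: [-179.9, -0.1, 170.3]
contact_force: [0.1, -0.3, -1.8]
gripper_width: 0.058
gripper_force: 20.0
```

```bash
cat > col.py <<'E'
from prof import *
w=cap('wrist','w16'); s=get_state(); print(s['tcp_pos'],s['eef_rot'],s['contact_force'],s['gripper_width'],s['time_s'],s['joints'][5]); prof(w,s)
T=Ro.from_euler('xyz',s['eef_rot'],degrees=True).as_matrix(); W=cloud(w).reshape(-1,3); ok=w['range_z'].ravel()>.05
q=W[ok&(abs(W[:,2]-.102)<.006)&(abs(W[:,0]-.587)<.09)&(abs(W[:,1]-.253)<.07)]
(c,wh,a)=cv2.minAreaRect((q[:,:2]*1000).astype(np.float32)); print('column top',len(q),c,wh,a,np.median(q[:,2]))
sd=proj(w,[.5873,.2529,.102])[0]; print('seed',sd)
for th in (140,160):
    try: label(w,sd,th,40)
    except Exception as e: print(e)
# held carton: lid outline in the tool frame
C=(W-s['tcp_pos'])@T; L=C[ok&(abs(C[:,2]+.016)<.005)&(C[:,0]>.01)&(C[:,0]<.08)&(abs(C[:,1])<.05)]
print('lid x max',np.percentile(L[:,0],[99,99.7]))
for x0,x1 in ((.03,.04),(.045,.06)):
    k=L[(L[:,0]>x0)&(L[:,0]<x1)]; print('lid y',np.percentile(k[:,1],[.5,1,99,99.5]))
e=[L[(abs(L[:,1]-y)<.004)][:,0] for y in np.arange(-.024,.025,.008)]; print('end x by y',[round(float(np.percentile(i,99)),4) for i in e if len(i)])
E
python3 col.py
```

```text
[0.6881 0.253  0.2795] [-179.9688   -0.0511  170.3226] [ 0.2747 -0.4459 -1.2629] 0.05783647662248886 28.0167 -135.02327501792345
8930 lid at [ 0.0321  0.     -0.0147] slope 1.0770129029770616 roll 0.06250450605408452
0.01 263 -0.0151 | 0.02 792 -0.0151 | 0.03 885 -0.0146 | 0.04 908 -0.0145 | 0.05 1100 -0.0144 | 0.06 1765 -0.013 | 0.07 173 0.1777 | 0.08 144 0.1774 | 
column top 7533 (582.2816162109375, 254.47232055664062) (58.62211990356445, 111.6670913696289) 80.35340881347656 0.10195400204670302
seed [264.7865  93.6395]
px 2543 [265.3028  91.2501] ctr [0.5862 0.2536 0.1024] wh (52.921234130859375, 40.00120544433594) n [-0.0055 -0.0013  1.    ] tilt 0.3231664875229789 az 13.312519923369871 axis yaw -9.678933604184943
px 2519 [265.4851  91.2092] ctr [0.5863 0.2538 0.1024] wh (53.02085876464844, 39.404571533203125) n [-0.0055 -0.0005  1.    ] tilt 0.3180167206674334 az 5.661903007814306 axis yaw -9.522696571495636
lid x max [0.0612 0.0614]
lid y [-0.0281 -0.0278  0.0283  0.0286]
lid y [-0.0282 -0.0278  0.0284  0.0286]
end x by y [0.0612, 0.0613, 0.0612, 0.0612, 0.0612, 0.0612, 0.0612]
```

Emit:
apply_moves --targets '[{"dp": [-0.03, 0, 0], "yaw": 0}, {"dp": [-0.065, 0, -0.02], "yaw": 0}, {"dp": [-0.09, 0, -0.05], "yaw": 0}, {"dp": [-0.1, 0.0005, -0.08], "yaw": 0}, {"dp": [-0.1, 0.0005, -0.11], "yaw": 0}, {"dp": [-0.1, 0.0005, -0.13], "yaw": 0}, {"dp": [-0.1, 0.0005, -0.14], "yaw": 0}, {"dp": [-0.1, 0.0005, -0.145], "yaw": 0}, {"dp": [-0.1, 0.0005, -0.145], "yaw": 0}, {"dp": [-0.1, 0.0005, -0.145], "yaw": 0}]'

```text
time_s: 28.85
tcp_pos: [0.5894, 0.254, 0.1366]
eef_rot: [179.9, 0.1, 170.3]
contact_force: [0.1, -0.0, -1.5]
gripper_width: 0.058
gripper_force: 20.0
```

Run:
```python
from prof import *
w=cap('wrist','w17'); s=get_state(); print(s['tcp_pos'],s['eef_rot'],s['contact_force'],s['time_s'])
T=Ro.from_euler('xyz',s['eef_rot'],degrees=True).as_matrix(); W=cloud(w); C=(W.reshape(-1,3)-s['tcp_pos'])@T; ok=w['range_z'].ravel()>.05
L=C[ok&(abs(C[:,2]+.015)<.006)&(C[:,0]>.01)&(C[:,0]<.08)&(abs(C[:,1])<.05)]; print('end',np.percentile(L[:,0],99))
for z0,z1 in ((.028,.045),(.045,.06),(.06,.09)):
    q=C[ok&(C[:,2]>z0)&(C[:,2]<z1)&(abs(C[:,1])<.02)&(C[:,0]<.09)&(C[:,0]>.03)]; print(z0,len(q),np.percentile(q[:,0],[1,50,99]) if len(q) else '')
```

```text
[0.5895 0.2541 0.1368] [179.9009   0.1135 170.3232] [ 0.2085  0.1802 -1.3373] 28.9
end 0.06164675081701293
0.028 412 [0.0608 0.0624 0.0632]
0.045 130 [0.0631 0.0632 0.0634]
0.06 170 [0.0629 0.0632 0.0635]
```

Emit:
apply_moves --targets '[{"dp": [-0.0017, -0.0008, 0], "yaw": 0}, {"dp": [-0.0017, -0.0008, -0.003], "yaw": 0}, {"dp": [-0.0017, -0.0008, -0.005], "yaw": 0}, {"dp": [-0.0017, -0.0008, -0.006], "yaw": 0}, {"dp": [-0.0017, -0.0008, -0.007], "yaw": 0}, {"dp": [-0.0017, -0.0008, -0.008], "yaw": 0}, {"dp": [-0.0017, -0.0008, -0.008], "yaw": 0}, {"dp": [-0.0017, -0.0008, -0.008], "yaw": 0}]'

```text
time_s: 29.57
tcp_pos: [0.587, 0.253, 0.128]
eef_rot: [-180.0, 0.0, 170.3]
contact_force: [-2.7, -0.4, 5.2]
gripper_width: 0.0581
gripper_force: 20.0
```

Run:
```python
from prof import *
w=cap('wrist','w18'); s=get_state(); print(s['tcp_pos'],s['eef_rot'],s['contact_force'],s['time_s']); prof(w,s)
T=Ro.from_euler('xyz',s['eef_rot'],degrees=True).as_matrix(); W=cloud(w); C=(W.reshape(-1,3)-s['tcp_pos'])@T; ok=w['range_z'].ravel()>.05
L=C[ok&(abs(C[:,2]+.015)<.006)&(C[:,0]>.01)&(C[:,0]<.08)&(abs(C[:,1])<.05)]; print('end',np.percentile(L[:,0],99))
for z0,z1 in ((-.005,.01),(.01,.024),(.03,.045),(.045,.06),(.06,.09)):
    q=C[ok&(C[:,2]>z0)&(C[:,2]<z1)&(abs(C[:,1])<.02)&(C[:,0]<.09)&(C[:,0]>.03)]; print(z0,len(q),np.percentile(q[:,0],[1,50,99]) if len(q) else '')
```

```text
[0.5869 0.2529 0.128 ] [-179.9943    0.0202  170.3426] [-2.8099 -0.3438  5.8323] 29.6167
8893 lid at [ 0.0322 -0.     -0.016 ] slope 1.1463689309429947 roll 0.025163809353117978
0.01 241 -0.0164 | 0.02 794 -0.0163 | 0.03 879 -0.0159 | 0.04 905 -0.0157 | 0.05 965 -0.0157 | 0.06 2327 -0.0072 | 0.07 309 0.1101 | 0.08 259 0.1101 | 
end 0.06150359029061564
-0.005 314 [0.0614 0.0616 0.0619]
0.01 180 [0.0615 0.0616 0.0617]
0.03 71 [0.0609 0.061  0.0611]
0.045 131 [0.0606 0.0607 0.0609]
0.06 186 [0.0605 0.0608 0.0611]
```

Emit:
apply_moves --targets '[{"dp": [0.0008, 0.0002, 0.0008], "yaw": 0}, {"dp": [0.0008, 0.0002, 0.001], "yaw": 0}, {"dp": [0.0008, 0.0002, 0.001], "yaw": 0}]' --squeeze 4

```text
time_s: 29.87
tcp_pos: [0.5879, 0.2533, 0.128]
eef_rot: [180.0, 0.0, 170.3]
contact_force: [-0.0, -0.1, -0.8]
gripper_width: 0.0581
gripper_force: 4.0
```

Emit:
apply_moves --targets '[{"dp": [0, 0, 0], "yaw": 0}, {"dp": [0, 0, 0], "yaw": 0}, {"dp": [0, 0, 0], "yaw": 0}, {"dp": [0, 0, 0], "yaw": 0}, {"dp": [0, 0, 0], "yaw": 0}, {"dp": [0, 0, 0], "yaw": 0}]' --grip -1

```text
time_s: 30.37
tcp_pos: [0.5878, 0.2532, 0.1281]
eef_rot: [180.0, 0.0, 170.3]
contact_force: [-0.3, -0.2, -0.6]
gripper_width: 0.0866
gripper_force: 0.0
```

Emit:
apply_moves --targets '[{"dp": [0, 0, 0.02], "yaw": 0}, {"dp": [0, 0, 0.05], "yaw": 0}, {"dp": [0, 0, 0.09], "yaw": 0}, {"dp": [0.04, 0, 0.11], "yaw": 0}, {"dp": [0.08, 0, 0.13], "yaw": 0}, {"dp": [0.1, 0, 0.15], "yaw": 0}, {"dp": [0.1, 0, 0.15], "yaw": 0}, {"dp": [0.1, 0, 0.15], "yaw": 0}]'

```text
time_s: 31.03
tcp_pos: [0.6891, 0.253, 0.2784]
eef_rot: [179.9, 0.1, 170.2]
contact_force: [-1.4, 0.7, -0.5]
gripper_width: 0.0877
gripper_force: 0.0
```

Run:
```python
from lid import *
w=cap('wrist','w19'); s=get_state(); print(s['tcp_pos'],s['eef_rot'],s['contact_force'],s['time_s'])
W=cloud(w).reshape(-1,3); ok=w['range_z'].ravel()>.05
for z in (.144,.102,.06):
    q=W[ok&(abs(W[:,2]-z)<.006)&(abs(W[:,0]-.587)<.09)&(abs(W[:,1]-.253)<.07)]
    if len(q)>20: print(z,len(q),cv2.minAreaRect((q[:,:2]*1000).astype(np.float32)),np.median(q[:,2]))
label(w,proj(w,[.5865,.2535,.144])[0],150,50)
t=cap('top','t19'); W=cloud(t).reshape(-1,3)
for nm,z,c in (('stack',.144,(.587,.253)),('scanner',.147,(.525,-.03))):
    q=W[(abs(W[:,2]-z)<.012)&(abs(W[:,0]-c[0])<.08)&(abs(W[:,1]-c[1])<.07)]; print(nm,len(q),cv2.minAreaRect((q[:,:2]*1000).astype(np.float32)) if len(q) else '')
```

```text
[0.6877 0.253  0.2773] [-179.9937   -0.0519  170.275 ] [-1.7128  0.7359 -0.3396] 31.0833
0.144 10964 ((586.28466796875, 253.16464233398438), (58.58865737915039, 120.28007507324219), 80.35379028320312) 0.143894175861433
px 3450 [261.1794  84.6006] ctr [0.5861 0.2529 0.1443] wh (53.68571472167969, 39.390628814697266) n [-0.0032 -0.0005  1.    ] tilt 0.18603605659140057 az 9.257560093759956 axis yaw -9.641814008313986
stack 1253 ((586.81396484375, 251.2070770263672), (60.40837478637695, 121.25501251220703), 80.2954330444336)
scanner 139 ((525.3098754882812, -29.811838150024414), (23.806068420410156, 29.274578094482422), 89.0831298828125)
```

```bash
python3 -c "
from plant import r
print(r.close_job())"
```

```text
the job is handed in; nothing more can be done
None
```

The job is handed in at about 31 s of the 67 s limit. The scanner was held on the label's centre at about 6 cm for over two seconds and stands upright in the middle of its pad. The labelled carton lies label up on the column, flush to about 1 mm by the last camera measurement.

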